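# Pack the sensor cassettes into the dry canister

## Robot

A 6-joint arm with a two-finger parallel gripper is mounted at the origin on the work surface. World frame = base frame: x ahead of the robot, y to its left, z up, the work surface at z = 0. Lengths are in m, angles in degrees, forces in N, time in s.
With the tool pointing down it reaches from about 0.4 to 0.825 m from the base axis. Payload 7 kg.
Tool frame: the origin (TCP) lies midway between the tips of the shut fingers; the grasp point (between the pads) lies r.grasp_offset behind it (r.grasp_offset is the distance from the TCP to the grasp point, in m); x points along the fingers, z is the direction in which the jaws open and shut, and the axes are right-handed (so a half turn about x gives the same grasp; the last joint's range is limited). The gripper opens to 88 mm and grips with 3 to 60 N. Pads are 19 mm wide; open, the fingers measure 130 mm over their backs; the gripper's body (78 mm by 193 mm) begins 47 mm behind the grasp point.
Start: joints at [85.548, 20.546, 0.682, 0, -70.136, -16.507], TCP at [0.241, 0.63, 0.227] pointing down, gripper open.
Joint ranges: [-176.03, 176.03], [-82.01, 121.73], [-58.28, 71.71], [-173.87, 95.51], [-174.79, -0.11], [-173.66, 173.66]. Speed limits (degrees/s): [136.94, 136.94, 172.46, 180, 180, 180].

## Interface

Orientations are given as [roll, pitch, yaw] about the fixed x, y, z axes, in that order (R = Rz(yaw) Ry(pitch) Rx(roll)).
In Python, from plant import readout, vision, close_job, r gives the robot as it stands.
- The arm moves only by the shell command python3 -m handwheel 'ROWS' [OPENING] [FORCE]. ROWS is JSON, a list that holds one entry, the list of rows, each a list of 4 numbers: the shift along the world's x, y, z in units of 40 mm (1.0 is 40 mm), then the turn about the world's z in units of 5 degrees (1.0 is 5 degrees). In form: [[[tx, ty, tz, roll], ...]]. A call has 1 to 8 rows; each row shifts and turns the pose as measured when the row begins; what a row does not reach is not made up. A row lasts 1/10 s, in which the tool goes at most 50 mm and 8.59 degrees, less where a joint would pass 70% of its speed; a pose out of reach is approached as far as the arm can. A call is refused whole if a number of a shift passes 1 or a number of a turn 1, either way. A call with a gripper value outside its range is refused whole. OPENING is the finger opening in mm, from 0 to 87.6, set as the call begins (- or left out, the last holds). The fingers move at their own pace and stop on an object; FORCE is the grip in N (left out, the last holds). Time passes only in rows, so rows that do not move let the fingers close. It gives the time, the measured TCP pose, the force and the opening at its end, in the units of the state.
- readout.get_state(): the state, without advancing time (a new reading comes with each control period).
- vision.capture(name): name is "side" or "top" or "wrist"; returns the picture (480x640x3 uint8, blue, green, red); there is no depth.
- vision.get_calibration(name): a dict with "intrinsics" (3x3 intrinsics, pixels), "dist" ([k1, k2, p1, p2, k3] as OpenCV has them; the pictures are not rectified), "pose" (4x4, takes a point from camera to world coordinates). Camera axes: x right, y up, looking along -z (the intrinsics and any distortion apply to the point x, -y, -z); pixel columns grow to the right and rows downward; lengths in m; the calibration is good to about 2 mm. A picture is of the moment at which its call begins: read the wrist's pose just before it. get_calibration takes no time and is no camera call; for the wrist camera it gives the pose at the moment of the call.
- close_job(): hands the job in, once; it reports no verdict.
The state is a dict: "time_s": time; "joints": joint angles; "qd": joint speeds; "joint_torque": joint torques, N m; "tcp_pos": TCP position; "eef_rot": TCP orientation; "contact_force": force on the tool from outside, world axes, zero at the start; "moment": the same for the moment, N m; "gripper_width": finger opening in m.
Only numpy, scipy, OpenCV 4.12 (cv2) and the standard library are available. Lean on these libraries where they do the work, as an engineer would, in place of code of your own. Each camera call takes 0.05 s, during which the arm holds its last target.

## Task

Put every sensor cassette away in the dry canister, those in the magazine and any left lying on the bench: working the orange pusher, slide those in the magazine out from its bottom one at a time, and stack all of them flat and squarely centred on the canister's grey pedestal. Then put the white hood over the stack with its blue lugs in the slots (yellow dots), all the way down, and twist it clockwise seen from above until it stops (red dots), leaving it locked. Leave the pusher pulled fully back, and do not disturb the other things on the bench.

Things in the scene. Friction and masses are not known exactly. Their poses are not given: they have to be found in the camera images.
- canister: Fixed base of the dry canister. Origin: centre of its underside, on the table; z up. Black foot disc 124 mm across, 8 mm thick; around its middle an aluminium bayonet collar, inner radius 38, outer radius 50 mm, top at z = 22 mm, cut by two slots for the hood's lugs, 30 degrees (20 mm) wide, centred on its +x and -x (yellow dots). Clockwise of each slot it is undercut from z = 8 to 16 mm.
- pedestal (a point): Centre of the top of the canister's grey pedestal (30 x 30 mm, sides along the canister's x and y), 34 mm above the table: the first cassette's underside goes here.
- lock_mark (a point): One of the two red dots on the canister's foot, 50 degrees clockwise (seen from above) of a yellow dot: about where the stop ends the turn of a lug. Anticlockwise of the slots the collar is solid.
- hood: Loose white hood with a weighted steel rim, open below, 300 g. Origin: centre of its lower rim; z up. Outer radius 34.5 mm (36 at facets), 76 mm tall to its flat top, 72 mm deep inside (room for four stacked cassettes). Two blue lugs at the rim along its +x and -x, 12 mm wide, 6 mm high, reaching 45 mm from the axis. Turned half round it is the same. Down, its rim rests on the foot, 8 mm above the table.
- hood_bar (a point): On the hood's axis 96 mm above its rim, in the blue bar grip that stands on its top: 50 mm long along the hood's x, 16 mm wide along its y, from 76 to 106 mm above the rim. Bar along the canister's x: lugs over the slots; about 50 degrees clockwise of that: locked.
- magazine: Fixed gravity magazine. Origin: on the table under the stack's centre; z up; cassettes leave along its +x. Stack floor at z = 20 mm; four aluminium corners and a clear roof (underside z = 64, top 69 mm) hold the stack: outside 46 x 46, inside 38 x 38 mm. Only the bottom cassette can leave, through a 13.5 mm high gate at +x. Behind, at -x, the pusher's track, 30 mm wide, to x = -111 mm.
- outlet (a point): On the top of the grey outlet ledge (20 mm above the table, 24 mm wide, from 23 to 72 mm along the magazine's +x, a 4 mm high stop at its end): where the middle of a cassette's underside lies after a full stroke, 45 mm from the stack's centre. The cassette overhangs the ledge by 6 mm on both sides.
- pusher (a joint): Slide of the pusher along the magazine's +x, in m: 0 = pulled fully back, 0.047 = fully forward (bottom cassette wholly out). It stays where it is left; about 1 N of friction. While it is forward the next cassette rests on its 8.5 mm thick tongue, and drops to the floor when it is pulled fully back.
- pusher_grip (a point): Grip point on the pusher's upright orange post, 58 mm above the table (moves with the pusher). The post is 12 mm along the magazine's x and 14 mm along its y, top 69 mm above the table, standing on the tongue (top at 28.5 mm); it stands 94 mm behind the stack's centre when the pusher is back.
- cassette1: Loose sensor cassette, white with a teal square and band, 36 x 36 x 10 mm, 20 g; origin: centre of its underside, z up. At the start it is stacked in the magazine, at the bottom.
- cassette2: Loose sensor cassette, white with a teal square and band, 36 x 36 x 10 mm, 20 g; origin: centre of its underside, z up. At the start it is stacked in the magazine, second from the bottom.
- cassette3: Loose sensor cassette, white with a teal square and band, 36 x 36 x 10 mm, 20 g; origin: centre of its underside, z up. At the start it is stacked in the magazine, third from the bottom, or it is absent (None).
- cassette4: Loose sensor cassette, white with a teal square and band, 36 x 36 x 10 mm, 20 g; origin: centre of its underside, z up. At the start it lies flat on the bench, or it is absent (None).
- vial1: Bystander: amber vial with a blue cap, 28 mm across, 50 mm tall; origin under its centre.
- vial2: Bystander: amber vial with a yellow cap, 28 mm across, 50 mm tall; origin under its centre.
- beaker: Bystander: glass beaker, 60 mm across, 70 mm tall; origin under its centre.
- screw_cap: Bystander: black screw cap, 24 mm across, 12 mm tall; origin under its centre.
There are look-alikes about, which are no part of the job. Leave any pink look-alike of the hood alone.

How it is judged:
By the outcome, as a careful person would: the job done as asked, in the order asked, and still so for the second after the job is handed in, with the robot touching nothing.
Of cassette3, cassette4 only 1 to 2 are there at a start; the rules pass over those that are not, and their reading is None.
At some moment in a run one of hood may be knocked a few centimetres aside while the robot is not near it.
Once in a run the grip may slacken for a moment while it holds something.
It also fails if it takes over 208 s, if anything falls off the work surface, if the arm or the gripper's body presses on something with over 40 N, if the wrist force passes 120 N, or if a joint passes its speed limit or range.

## Working session

There is one attempt and no reset: what is moved stays moved. The work goes in short steps, Python scripts to look and compute and a shell command to move; the robot and the scene stay as the last step left them, time stands still between calls to the robot, and variables do not carry over. Pictures are saved under pics/ and viewed, and the job is handed in when it is done.

```bash
ls; mkdir -p pics
python3 - <<'E'
from plant import readout, vision, r
import cv2
s=readout.get_state();print(s, r.grasp_offset)
for n in ["top","side","wrist"]:
    c=vision.get_calibration(n);print(n,c)
    cv2.imwrite(f"pics/{n}0.png",vision.capture(n))
E
```

```text
pics
{'time_s': 0.0, 'joints': array([ 8.55474102e+01,  2.05904779e+01,  6.32286152e-01, -1.90209282e-02,
       -7.01363225e+01, -1.65081732e+01]), 'qd': array([ 0.03607056, -0.00042758,  0.03784312,  0.00889111,  0.01265214,
       -0.05312045]), 'joint_torque': array([-2.44351533e-03, -5.82718885e+01,  2.93060392e+01,  6.99701026e+00,
        7.04320759e-03, -1.61723692e-04]), 'tcp_pos': array([0.24130837, 0.62985327, 0.22562566]), 'eef_rot': array([   5.79662977,   89.90380859, -105.170611  ]), 'contact_force': array([ 0.84274382, -0.39104519, -0.62220467]), 'moment': array([0.01324207, 0.00146367, 0.01464833]), 'gripper_width': 0.08757963877616219} 0.0188
top {'intrinsics': array([[458.53659548,   0.        , 317.74795083],
       [  0.        , 458.53659548, 247.18118137],
       [  0.        ,   0.        ,   1.        ]]), 'dist': array([-0.0187201,  0.       ,  0.       ,  0.       ,  0.       ]), 'pose': array([[-0.02543097,  0.99733014, -0.06845335,  0.46146964],
       [-0.99923902, -0.02738596, -0.02777404, -0.0668206 ],
       [-0.02957455,  0.06769494,  0.99726764,  0.
[... 391 characters left out ...]
2],
       [-0.18359825, -0.52166249,  0.83316261,  0.78120782],
       [ 0.01758279,  0.84569178,  0.5333819 ,  0.63140345],
       [ 0.        ,  0.        ,  0.        ,  1.        ]])}
wrist {'intrinsics': array([[391.51204481,   0.        , 326.28832669],
       [  0.        , 391.51204481, 242.26690865],
       [  0.        ,   0.        ,   1.        ]]), 'dist': array([-0.06312201,  0.        ,  0.        ,  0.        ,  0.        ]), 'pose': array([[-0.35709907,  0.90165673,  0.24391678,  0.30683172],
       [-0.93406555, -0.34508281, -0.09186616,  0.60530487],
       [ 0.00133975, -0.26063959,  0.96543524,  0.38385138],
       [ 0.        ,  0.        ,  0.        ,  1.        ]])}
```

View pics/top0.png

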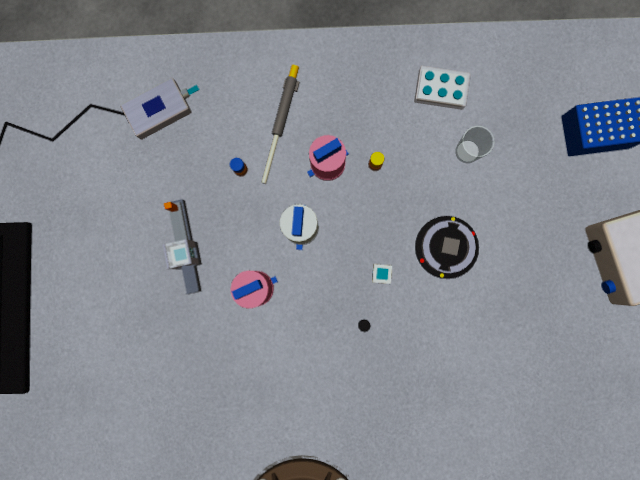

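View pics/side0.png

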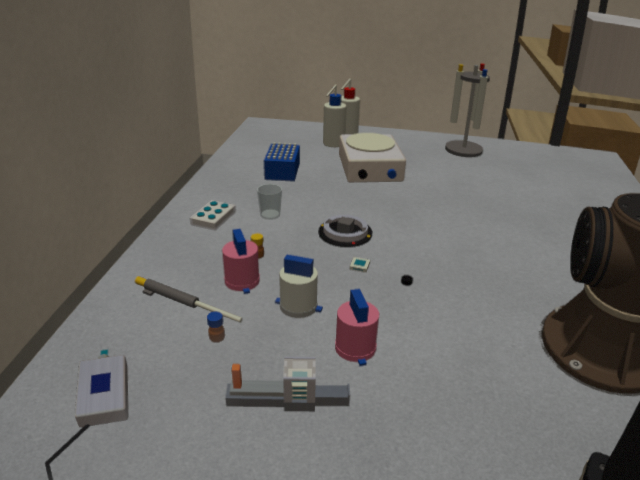

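View pics/wrist0.png

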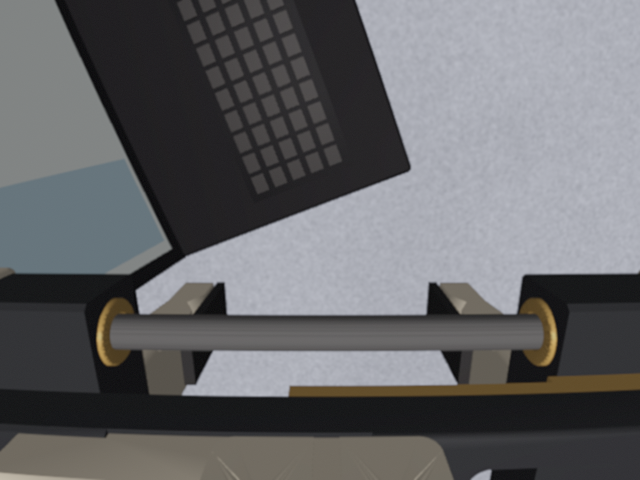

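```bash
cat > h.py <<'E'
import numpy as np, cv2
from plant import readout, vision, r
def und(cal,uv):
    p=cv2.undistortPoints(np.array(uv,float).reshape(-1,1,2),cal['intrinsics'],cal['dist']).reshape(-1,2)
    return p
def ray(cal,uv):
    p=und(cal,uv); T=cal['pose']
    d=np.c_[p[:,0],-p[:,1],-np.ones(len(p))]@T[:3,:3].T
    return T[:3,3],d
def plane(cal,uv,z):
    o,d=ray(cal,uv); t=(z-o[2])/d[:,2]
    return o+d*t[:,None]
def proj(cal,P):
    T=cal['pose']; q=(np.atleast_2d(P)-T[:3,3])@T[:3,:3]
    q=q*[1,-1,-1]
    return cv2.projectPoints(q,np.zeros(3),np.zeros(3),cal['intrinsics'],cal['dist'])[0].reshape(-1,2)
def crop(im,x0,y0,x1,y1,s,fn):
    cv2.imwrite(fn,cv2.resize(im[y0:y1,x0:x1],None,fx=s,fy=s,interpolation=cv2.INTER_CUBIC))
E
python3 - <<'E'
from h import *
t=cv2.imread('pics/top0.png');s=cv2.imread('pics/side0.png')
a=cv2.resize(t[190:310,140:300],None,fx=4,fy=4,interpolation=cv2.INTER_CUBIC)[:, :]
cv2.imwrite('pics/c1.png',a)
crop(t,340,200,500,320,5,'pics/c2.png')
crop(s,210,230,410,420,4-1,'pics/c3.png')
E
```

```text
(no output)
```

View pics/c1.png

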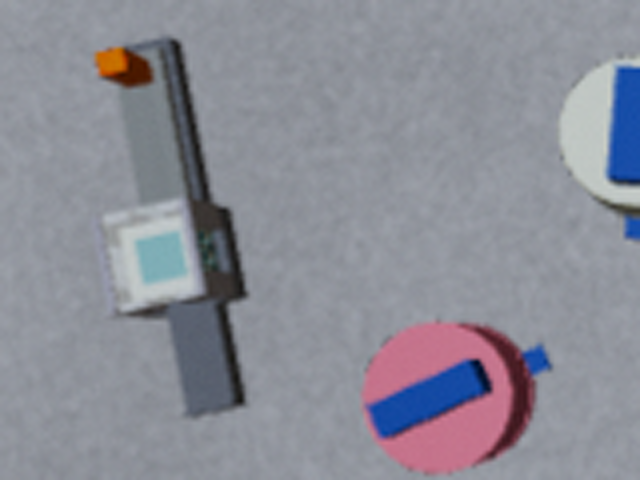

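View pics/c2.png

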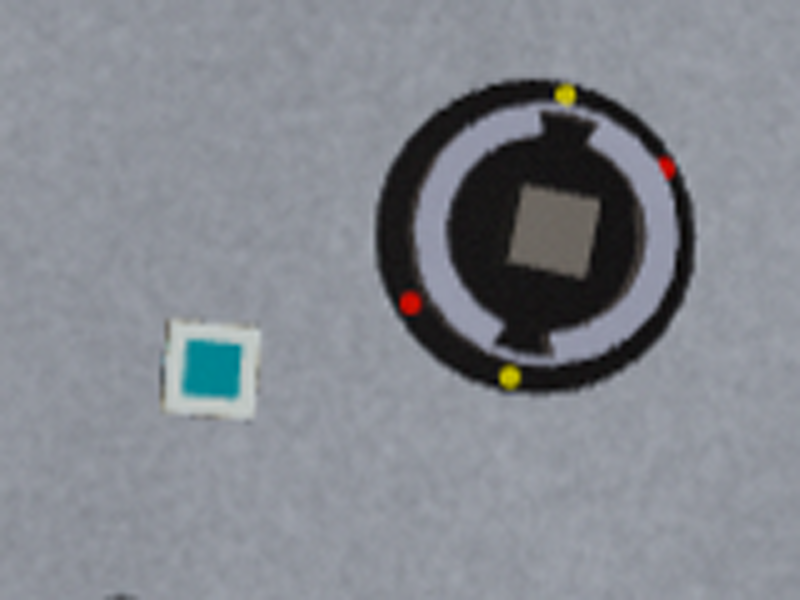

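View pics/c3.png

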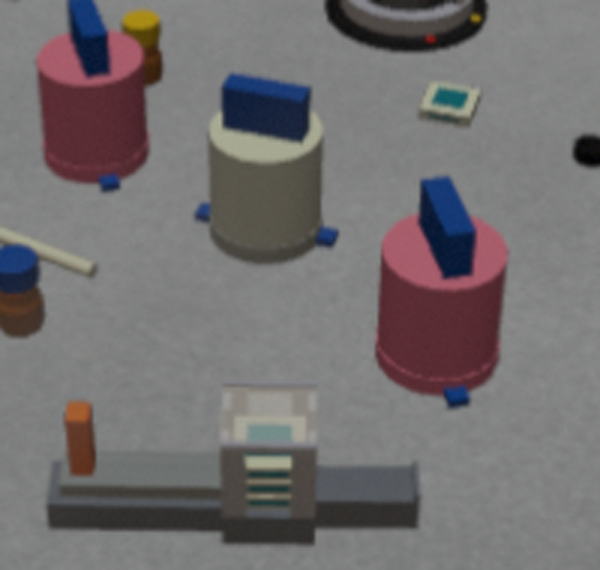

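```bash
cat > meas.py <<'E'
from h import *
def blobs(im,lo,hi,amin=4):
    hsv=cv2.cvtColor(im,cv2.COLOR_BGR2HSV); m=cv2.inRange(hsv,np.array(lo),np.array(hi))
    n,l,st,c=cv2.connectedComponentsWithStats(m)
    return [(c[i].round(1),int(st[i,4]),st[i,:4].tolist()) for i in range(1,n) if st[i,4]>=amin],m
E
python3 - <<'E'
from meas import *
for nm in ['top','side']:
    im=cv2.imread(f'pics/{nm}0.png')
    for col,lo,hi in [('yel',(22,120,100),(35,255,255)),('red',(0,180,120),(4,255,255)),('org',(5,150,100),(18,255,255)),('blue',(105,150,60),(125,255,255)),('teal',(80,60,60),(98,255,255))]:
        print(nm,col,[(tuple(c),a) for c,a,_ in blobs(im,lo,hi,5)[0]])
E
```

```text
top yel [((np.float64(293.5), np.float64(70.9)), 93), ((np.float64(376.9), np.float64(158.1)), 150), ((np.float64(452.7), np.float64(218.5)), 14), ((np.float64(441.5), np.float64(275.0)), 16)]
top red [((np.float64(473.1), np.float64(232.9)), 8), ((np.float64(421.5), np.float64(260.3)), 14)]
top org [((np.float64(167.7), np.float64(205.0)), 47)]
top blue [((np.float64(153.2), np.float64(105.9)), 260), ((np.float64(608.5), np.float64(123.0)), 2142), ((np.float64(326.8), np.float64(148.6)), 246), ((np.float64(236.3), np.float64(164.0)), 144), ((np.float64(310.3), np.float64(172.9)), 27), ((np.float64(297.4), np.float64(220.8)), 257), ((np.float64(299.2), np.float64(246.6)), 25), ((np.float64(273.7), np.float64(279.4)), 26), ((np.float64(246.6), np.float64(289.2)), 255), ((np.float64(610.7), np.float64(285.7)), 84)]
top teal [((np.float64(429.2), np.float64(75.0)), 70), ((np.float64(444.3), np.float64(77.4)), 75), ((np.float64(459.4), np.float64(79.8)), 71), ((np.float64(192.8), np.float64(89.2)), 79), ((np.float64(427.1), np.float64(89.7)), 75), ((np.float64(442.2), np.float64(91.9)), 
[... 916 characters left out ...]
 ((np.float64(277.5), np.float64(300.0)), 6), ((np.float64(318.4), np.float64(308.3)), 21), ((np.float64(214.0), np.float64(317.0)), 122), ((np.float64(361.7), np.float64(361.6)), 35), ((np.float64(100.1), np.float64(382.6)), 286)]
side teal [((np.float64(213.1), np.float64(202.6)), 23), ((np.float64(224.2), np.float64(204.9)), 22), ((np.float64(206.9), np.float64(208.1)), 25), ((np.float64(217.8), np.float64(210.4)), 22), ((np.float64(200.2), np.float64(213.5)), 26), ((np.float64(211.0), np.float64(216.0)), 27), ((np.float64(359.7), np.float64(262.2)), 56), ((np.float64(103.9), np.float64(351.9)), 34), ((np.float64(301.0), np.float64(387.0)), 5), ((np.float64(299.0), np.float64(397.0)), 5)]
```

Run:
```python
from meas import *
c=vision.get_calibration('top'); s=vision.get_calibration('side')
pr=lambda n,uv,z,cal=c: print(n,plane(cal,[uv],z)[0].round(4))
pr('yel1',(452.7,218.5),.008);pr('yel2',(441.5,275.0),.008)
pr('red1',(473.1,232.9),.008);pr('red2',(421.5,260.3),.008)
pr('ped',(451,246.2),.034)
pr('cas4',(381.8,273.6),.010); pr('cas4 side',(359.7,262.2),.010,s)
pr('barTop',(297.4,220.8),.106);pr('lug',(299.2,246.6),.006)
pr('bar side',(298.9,260.7),.091,s)
pr('pink2',(246.6,289.2),.106);pr('pink1',(326.8,148.6),.106)
pr('post',(167.7,205),.069);pr('mag cas',(179.7,254.0),.050)
pr('vial1',(236.3,164),.05);pr('vial2',(376.9,158.1),.05);pr('cap',(364,325),.012)
im=cv2.imread('pics/top0.png')
for nm,lo,hi,roi in [('cas4',(80,60,60),(98,255,255),(370,260,395,287)),('bar',(105,150,60),(125,255,255),(285,200,310,238)),('magc',(80,40,60),(98,255,255),(165,240,187,268))]:
    x0,y0,x1,y1=roi
    m=cv2.inRange(cv2.cvtColor(im[y0:y1,x0:x1],cv2.COLOR_BGR2HSV),np.array(lo),np.array(hi))
    k=max(cv2.findContours(m,0,1)[0],key=cv2.contourArea)
    k=k.reshape(-1,2)+[x0,y0]
    z={'cas4':.01,'bar':.106,'magc':.05}[nm]
    W=plane(c,k,z)[:,:2].astype(np.float32)
    print(nm,cv2.minAreaRect(W*1000))
# ped
g=im[230:265,435:468]
gray=cv2.cvtColor(g,cv2.COLOR_BGR2GRAY);m=(gray>70).astype(np.uint8)
n,l,st,ce=cv2.connectedComponentsWithStats(m);i=l[16,16];print(st[i],ce[i]+[435,230])
k=cv2.findContours((l==i).astype(np.uint8),0,1)[0][0].reshape(-1,2)+[435,230]
print(cv2.minAreaRect(plane(c,k,.034)[:,:2].astype(np.float32)*1000))
# magazine outlet corners px in crop /4
for n,uv,z in [('ledge end L',(186,414),.02),('ledge end R',(234,404),.02),('ledge st L',(168,306),.02),('trackL',(122,98),.0285)]:
    pr(n,(uv[0]/4+140,uv[1]/4+190),z)
for n,uv in [('roof TL',(103,214)),('TR',(187,200)),('BR',(206,302)),('BL',(112,316))]:
    pr(n,(uv[0]/4+140-.4,uv[1]/4+190-.4),.069)
```

```text
yel1 [ 0.5723 -0.3078  0.008 ]
yel2 [ 0.4623 -0.2811  0.008 ]
red1 [ 0.5428 -0.3462  0.008 ]
red2 [ 0.492  -0.2436  0.008 ]
ped [ 0.5163 -0.2952  0.034 ]
cas4 [ 0.4681 -0.1652  0.01  ]
cas4 side [ 0.4664 -0.1662  0.01  ]
barTop [ 0.564  -0.0099  0.106 ]
lug [ 0.5255 -0.0052  0.006 ]
bar side [ 0.5653 -0.0246  0.091 ]
pink2 [0.4462 0.0819 0.106 ]
pink1 [ 0.6916 -0.0651  0.106 ]
post [0.6056 0.2346 0.069 ]
mag cas [0.5145 0.2186 0.05  ]
vial1 [0.6838 0.1086 0.05  ]
vial2 [ 0.6863 -0.1593  0.05  ]
cap [ 0.3699 -0.1274  0.012 ]
cas4 ((468.26708984375, -165.62808227539062), (23.30701446533203, 21.4886531829834), 88.06793975830078)
bar ((563.9652709960938, -9.948265075683594), (16.058677673339844, 50.1276969909668), 83.80778503417969)
magc ((514.4849853515625, 218.33860778808594), (21.65422821044922, 21.344255447387695), 9.67376708984375)
[  7   7  18  18 244] [450.45081967 245.81147541]
((517.0331420898438, -294.1865234375), (29.52729606628418, 29.16512107849121), 76.29380798339844)
ledge end L [0.439  0.2156 0.02  ]
ledge end R [0.4433 0.192  0.02  ]
ledge st L [0.4918 0.2242 0.02  ]
trackL [0.5936 0.2436 0.0285]
roof TL [0.5343 0.2392 0.069 ]
TR [0.5398 0.1997 0.069 ]
BR [0.4923 0.1911 0.069 ]
BL [0.4869 0.2351 0.069 ]
```

```bash
cat >> h.py <<'E'
from scipy.spatial.transform import Rotation as Ro
def st(p=True):
    s=readout.get_state(); R=Ro.from_euler('xyz',s['eef_rot'],degrees=True).as_matrix()
    jaw=np.degrees(np.arctan2(R[1,2],R[0,2]))
    if p: print('t',round(s['time_s'],2),'tcp',s['tcp_pos'].round(4),'jaw',round(jaw,2),round(jaw%180,2),'xaxis',R[:,0].round(3),'F',s['contact_force'].round(1),'w',round(s['gripper_width']*1000,1),'j6',s['joints'][5].round(1))
    return s['tcp_pos'],jaw
def go(x,y,z,jaw):
    p,j=st(); d=(np.array([x,y,z])-p)/.04; a=((jaw-j+90)%180-90)/5
    print('units d',d.round(3),'turn',round(a,3))
E
python3 - <<'E'
from h import *
go(.607,.235,.15,100.3)
c=vision.get_calibration('top')
im=cv2.imread('pics/top0.png')
x0,y0,x1,y1=225,275,268,305
m=cv2.inRange(cv2.cvtColor(im[y0:y1,x0:x1],cv2.COLOR_BGR2HSV),np.array((105,150,60)),np.array((125,255,255)))
k=max(cv2.findContours(m,0,1)[0],key=cv2.contourArea).reshape(-1,2)+[x0,y0]
rc=cv2.minAreaRect(plane(c,k,.106)[:,:2].astype(np.float32)*1000);print(rc,cv2.boxPoints(rc))
E
```

```text
t 0.15 tcp [0.2413 0.63   0.2259] jaw -110.96 69.04 xaxis [-0.    -0.001 -1.   ] F [ 0.6 -0.7  0.2] w 87.4 j6 -16.5
units d [ 9.142 -9.875 -1.896] turn 6.253
((446.1241149902344, 81.961669921875), (15.543298721313477, 50.16813278198242), 23.26543426513672) [[429.07642  101.93629 ]
 [448.8924    55.847588]
 [463.1718    61.987053]
 [443.35583  108.07575 ]]
```

```bash
python3 -m handwheel '[[[0.9,-0.95,0,0.8],[0.9,-0.95,0,0.8],[0.9,-0.95,0,0.8],[0.9,-0.95,0,0.8],[0.9,-0.95,0,0.8],[0.9,-0.95,0,0.8],[0.9,-0.95,0,0.8],[0.9,-0.95,0,0.6]]]' 40 20; python3 -c "
from h import *
go(.607,.235,.15,100.3)"
```

```text
time_s: 0.95
tcp_pos: [0.5147, 0.3368, 0.2226]
eef_rot: [-11.7, 89.7, -89.9]
contact_force: [0.5, 0.9, -0.2]
gripper_width: 0.0404
t 0.95 tcp [0.5147 0.3368 0.2226] jaw -78.18 101.82 xaxis [ 0.    -0.005 -1.   ] F [ 0.5  0.9 -0.2] w 40.4 j6 50.3
units d [ 2.309 -2.544 -1.816] turn -0.304
```

```bash
python3 -m handwheel '[[[0.8,-0.85,-0.6,0],[0.8,-0.85,-0.6,-0.2],[0.5,-0.6,-0.5,0],[0,0,0,0]]]' 40 20; python3 -c "
from h import *
go(.607,.235,.058-.0188,100.3)
cal=vision.get_calibration('wrist');im=vision.capture('wrist');cv2.imwrite('pics/w1.png',im)
cv2.imwrite('pics/t1.png',vision.capture('top'))
print(proj(cal,[[.607,.235,.069],[.5145,.2186,.069],[.4702,.2106,.02]]))"
```

```text
time_s: 1.35
tcp_pos: [0.5993, 0.2412, 0.1557]
eef_rot: [-3.5, 89.8, -82.8]
contact_force: [-0.5, -1.2, -0.3]
gripper_width: 0.0397
t 1.35 tcp [0.5993 0.2412 0.1557] jaw -79.4 100.6 xaxis [ 0.001 -0.004 -1.   ] F [-0.5 -1.2 -0.3] w 39.7 j6 61.2
units d [ 0.191 -0.154 -2.912] turn -0.061
[[337.61893733 238.69119325]
 [335.1866153  366.16450854]
 [333.0291689  379.67320147]]
```

View pics/w1.png

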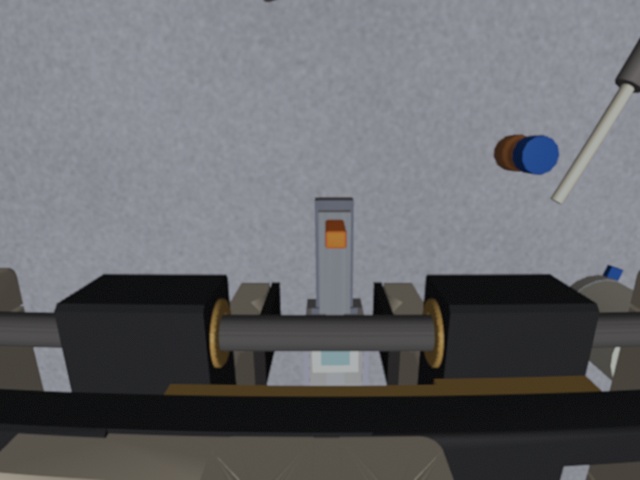

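```bash
python3 -m handwheel '[[[0.19,-0.14,-0.7,-0.05],[0,0,-0.8,0],[0,0,-0.8,0],[0,0,-0.45,0],[0,0,0,0]]]' 40 20; python3 -c "
from h import *
go(.607,.235,.0392,100.3)"
```

```text
time_s: 1.95
tcp_pos: [0.6077, 0.2451, 0.0514]
eef_rot: [97.5, 89.2, 18.4]
contact_force: [0.9, 0.2, -0.4]
gripper_width: 0.0398
t 1.95 tcp [0.6077 0.2451 0.0514] jaw -79.17 100.83 xaxis [ 0.013  0.004 -1.   ] F [ 0.9  0.2 -0.4] w 39.8 j6 61.4
units d [-0.017 -0.253 -0.305] turn -0.107
```

```bash
python3 -m handwheel '[[[0,0,0,0],[0,0,0,0]]]'; python3 -c "
from h import *
go(.607,.235,.0392,100.3)"
```

```text
time_s: 2.15
tcp_pos: [0.608, 0.2475, 0.0538]
eef_rot: [99.0, 89.1, 20.0]
contact_force: [-0.1, 0.2, -0.7]
gripper_width: 0.0399
t 2.15 tcp [0.608  0.2475 0.0538] jaw -79.01 100.99 xaxis [ 0.015  0.006 -1.   ] F [-0.1  0.2 -0.7] w 39.9 j6 61.4
units d [-0.026 -0.312 -0.366] turn -0.138
```

```bash
for i in 1 2 3; do python3 -m handwheel '[[[0,0,0,0]]]' >/dev/null; python3 -c "
from h import *
st(); print(readout.get_state()['joints'].round(3),readout.get_state()['qd'].round(2))"; done
```

```text
t 2.25 tcp [0.6086 0.2484 0.0555] jaw -78.96 101.04 xaxis [ 0.017  0.007 -1.   ] F [-0.9 -0.2 -0.7] w 39.9 j6 61.4
[ 39.361  26.701 -14.252   0.432 -48.028  61.389] [ 0.32 -0.87  0.61  0.13 -0.37  0.05]
t 2.35 tcp [0.6091 0.2491 0.0569] jaw -78.93 101.07 xaxis [ 0.019  0.008 -1.   ] F [ 0.3  0.  -0.1] w 40.0 j6 61.4
[ 39.382  26.611 -14.198   0.445 -48.055  61.387] [ 0.17 -0.8   0.41  0.09 -0.33 -0.  ]
t 2.45 tcp [0.6095 0.2494 0.0578] jaw -78.93 101.07 xaxis [ 0.02   0.009 -1.   ] F [ 0.2 -0.7 -0. ] w 40.4 j6 61.4
[ 39.382  26.544 -14.161   0.449 -48.072  61.385] [-0.03 -0.67  0.26  0.08 -0.22  0.03]
```

```bash
for i in 1 2 3; do python3 -m handwheel '[[[0,0,0,0],[0,0,0,0]]]' >/dev/null; python3 -c "
from h import *
st()"; done; python3 -m handwheel '[[[0,-0.3,0,0]]]' >/dev/null; python3 -c "
from h import *
st()"; python3 -m handwheel '[[[0,0,0,0]]]' >/dev/null; python3 -c "
from h import *
st()"
```

```text
t 2.65 tcp [0.6099 0.2495 0.0588] jaw -78.94 101.06 xaxis [ 0.021  0.01  -1.   ] F [-0.  -0.9 -0. ] w 40.1 j6 61.4
t 2.85 tcp [0.61   0.2493 0.0588] jaw -78.96 101.04 xaxis [ 0.021  0.01  -1.   ] F [0.9 0.3 0.4] w 40.0 j6 61.4
t 3.05 tcp [0.6099 0.2492 0.0586] jaw -78.97 101.03 xaxis [ 0.021  0.01  -1.   ] F [-0.3  0.1  0.1] w 40.1 j6 61.4
t 3.15 tcp [0.6101 0.2378 0.0585] jaw -78.89 101.11 xaxis [ 0.021  0.01  -1.   ] F [ 0.2  0.1 -1.2] w 40.3 j6 62.3
t 3.25 tcp [0.6097 0.2363 0.0583] jaw -78.94 101.06 xaxis [ 0.021  0.009 -1.   ] F [ 0.4  1.  -0. ] w 40.1 j6 62.3
```

```bash
python3 -m handwheel '[[[-0.03,-0.02,-0.2,-0.15],[0,0,-0.2,0],[0,0,-0.1,0],[0,0,0,0],[0,0,0,0]]]'  >/dev/null; python3 -c "
from h import *
go(.607,.235,.0392,100.3)"
```

```text
t 3.75 tcp [0.608  0.2346 0.0358] jaw -79.81 100.19 xaxis [ 0.02   0.008 -1.   ] F [ 0.2 -0.4 -0.1] w 40.1 j6 61.4
units d [-0.026  0.01   0.086] turn 0.023
```

Good. Grip the post.

```bash
python3 -m handwheel '[[[0,0,0.08,0],[0,0,0,0],[0,0,0,0],[0,0,0,0],[0,0,0,0],[0,0,0,0]]]' 4 25 ; python3 -c "
from h import *
st()
cv2.imwrite('pics/w2.png',vision.capture('wrist'))
crop(vision.capture('side'),180,300,380,430,4,'pics/s2.png')"
```

```text
time_s: 4.35
tcp_pos: [0.6085, 0.2365, 0.0399]
eef_rot: [105.8, 88.6, 26.1]
contact_force: [1.2, 0.2, -2.1]
gripper_width: 0.0136
t 4.35 tcp [0.6085 0.2365 0.0399] jaw -79.74 100.26 xaxis [ 0.021  0.01  -1.   ] F [ 1.2  0.2 -2.1] w 13.6 j6 61.5
```

View pics/s2.png

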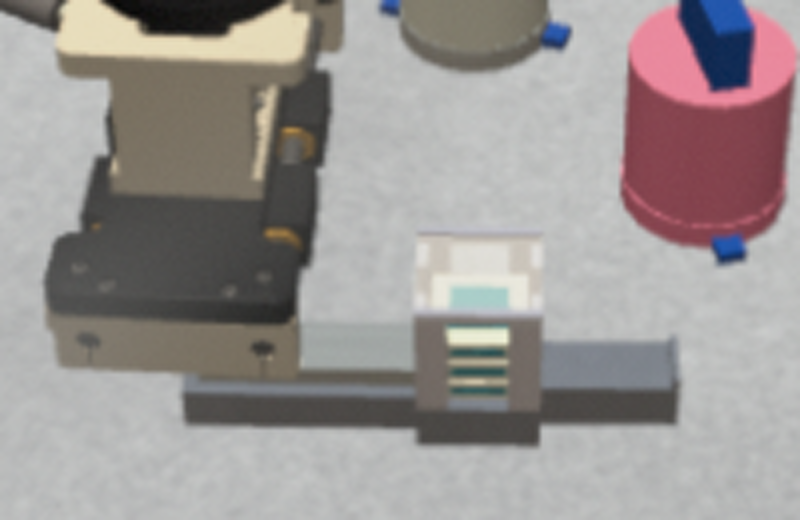

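View pics/w2.png

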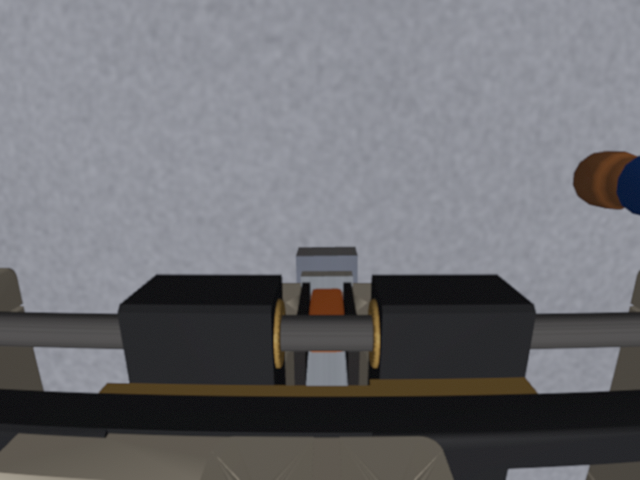

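```bash
python3 -m handwheel '[[[-0.24,-0.043,0,0],[-0.24,-0.043,0,0],[-0.24,-0.043,0,0],[-0.24,-0.043,0,0],[-0.1,-0.018,0,0],[0,0,0,0],[0,0,0,0]]]' 4 25 ; python3 -c "
from h import *
p,j=st();print((p-[.6085,.2365,0])[:2]@[-.984,-.178], (p-[.6085,.2365,0])[:2]@[.178,-.984])"
```

```text
time_s: 5.15
tcp_pos: [0.563, 0.2277, 0.0399]
eef_rot: [104.5, 88.5, 24.8]
contact_force: [3.8, -0.5, -4.9]
gripper_width: 0.0139
t 5.15 tcp [0.563  0.2277 0.0399] jaw -79.72 100.28 xaxis [ 0.023  0.011 -1.   ] F [ 3.8 -0.5 -4.9] w 13.9 j6 59.2
0.04630089063262927 0.0005908591710064096
```

```bash
python3 -m handwheel '[[[-0.06,-0.01,0,0],[-0.06,-0.01,0,0],[0,0,0,0]]]' 4 25 ; python3 -c "
from h import *
p,j=st();print((p-[.6085,.2365,0])[:2]@[-.984,-.178], (p-[.6085,.2365,0])[:2]@[.178,-.984])
crop(vision.capture('top'),120,190,320,320,4,'pics/t3.png')"
```

```text
time_s: 5.45
tcp_pos: [0.5634, 0.2277, 0.0398]
eef_rot: [102.1, 88.1, 22.4]
contact_force: [-1.8, 1.7, 0.2]
gripper_width: 0.0139
t 5.45 tcp [0.5634 0.2277 0.0398] jaw -79.67 100.33 xaxis [ 0.031  0.013 -0.999] F [-1.8  1.7  0.2] w 13.9 j6 58.9
0.04596486363812564 0.0006444097277675583
```

View pics/t3.png

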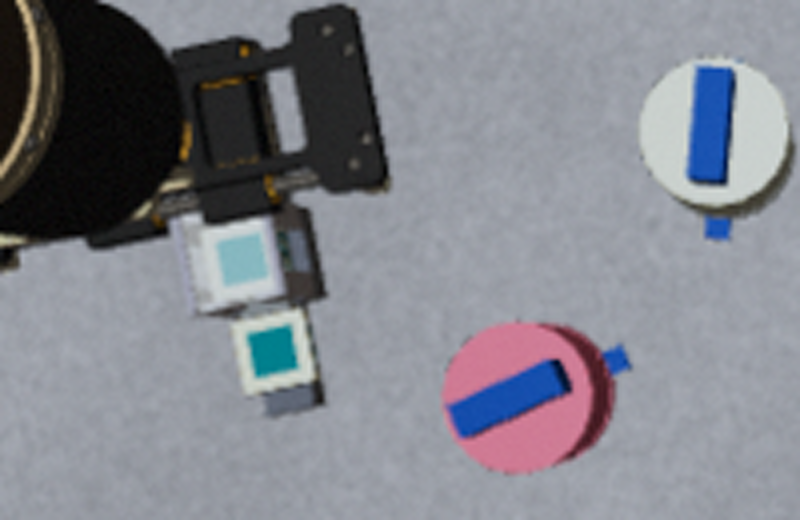

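```bash
python3 -m handwheel '[[[0.24,0.043,0,0],[0.24,0.043,0,0],[0.24,0.043,0,0],[0.24,0.043,0,0],[0.2,0.036,0,0],[0,0,0,0],[0,0,0,0]]]' 4 25 ; python3 -c "
from h import *
p,j=st();print((p-[.6085,.2365,0])[:2]@[-.984,-.178], (p-[.6085,.2365,0])[:2]@[.178,-.984])"
```

```text
time_s: 6.2
tcp_pos: [0.6097, 0.2367, 0.0397]
eef_rot: [104.7, 88.6, 25.0]
contact_force: [-5.1, 0.8, 2.1]
gripper_width: 0.014
t 6.2 tcp [0.6097 0.2367 0.0397] jaw -79.69 100.31 xaxis [ 0.022  0.01  -1.   ] F [-5.1  0.8  2.1] w 14.0 j6 61.5
-0.0011902027944538293 5.249904812826189e-05
```

```bash
python3 -m handwheel '[[[0.08,0.014,0,0],[0.08,0.014,0,0],[0.08,0.014,0,0],[0.08,0.014,0,0]]]' 4 25 ; python3 -c "
from h import *
st()"
```

```text
time_s: 6.6
tcp_pos: [0.6099, 0.2365, 0.0392]
eef_rot: [-146.6, 89.8, 133.6]
contact_force: [-16.6, 2.2, 10.4]
gripper_width: 0.0134
t 6.6 tcp [0.6099 0.2365 0.0392] jaw -79.82 100.18 xaxis [-0.002  0.003 -1.   ] F [-16.6   2.2  10.4] w 13.4 j6 62.2
```

```bash
python3 -m handwheel '[[[-0.03,0,0,0],[0,0,0,0],[0,0,0,0]]]' 40 20; python3 -m handwheel '[[[0,0,0.2,0],[0,0,0.4,0],[0,0,0.6,0],[0,0,0.6,0],[0,0,0.4,0],[0,0,0.2,0],[0,0,0,0],[0,0,0,0]]]' ; python3 -c "
from h import *
st()
c=vision.get_calibration('top');im=vision.capture('top');cv2.imwrite('pics/t4.png',im)
from meas import blobs
print([b for b in blobs(im,(80,60,60),(98,255,255),20)[0]])
crop(im,120,170,320,320,4,'pics/t4c.png')
print(plane(c,[(187.6,277.1)],.03))
"
```

```text
time_s: 6.9
tcp_pos: [0.6105, 0.237, 0.04]
eef_rot: [-174.7, 89.8, 105.5]
contact_force: [0.6, -0.1, -0.5]
gripper_width: 0.0327
time_s: 7.7
tcp_pos: [0.6134, 0.2356, 0.1419]
eef_rot: [134.6, 89.8, 54.7]
contact_force: [-0.3, 0.4, -0.7]
gripper_width: 0.0402
t 7.7 tcp [0.6134 0.2356 0.1419] jaw -79.93 100.07 xaxis [ 0.002  0.003 -1.   ] F [-0.3  0.4 -0.7] w 40.2 j6 62.2
[(array([429.1,  75.1]), 71, [425, 71, 10, 9]), (array([444.3,  77.4]), 75, [440, 73, 10, 10]), (array([459.4,  79.8]), 71, [455, 75, 10, 10]), (array([192.8,  89.2]), 79, [187, 84, 13, 11]), (array([427. ,  89.6]), 74, [423, 85, 9, 10]), (array([442.2,  91.9]), 73, [438, 87, 10, 10]), (array([457.3,  94.1]), 73, [453, 90, 10, 10]), (array([181.5, 253.7]), 107, [176, 248, 12, 12]), (array([381.8, 273.6]), 136, [376, 268, 13, 12]), (array([187.7, 277.4]), 127, [182, 271, 13, 14])]
[[0.47074485 0.21009887 0.03      ]]
```

View pics/t4c.png

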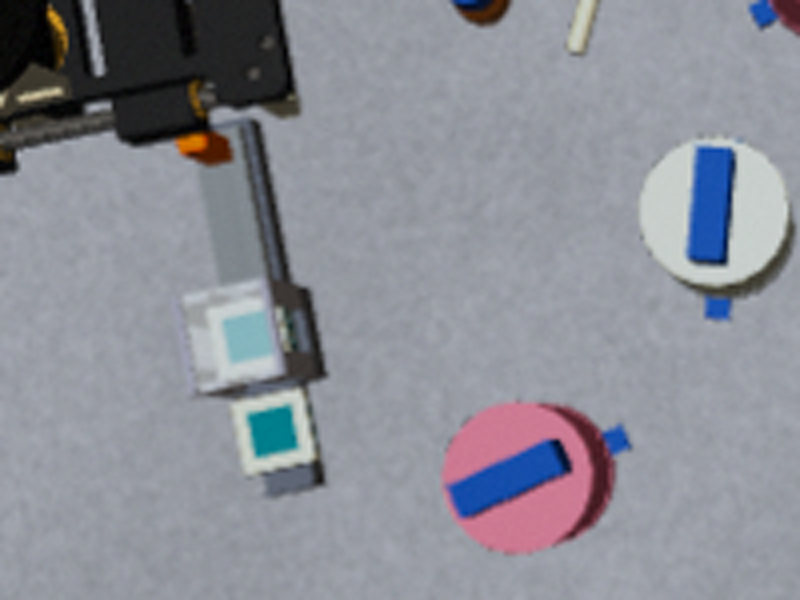

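```bash
python3 -m handwheel '[[[-0.4,-0.07,0,0],[-0.8,-0.14,-0.1,0],[-0.8,-0.14,-0.2,0],[-0.7,-0.12,-0.4,0],[-0.4,-0.07,-0.5,0],[-0.15,-0.03,-0.3,0],[0,0,0,0],[0,0,0,0]]]' 58 20; python3 -c "
from h import *
go(.4774,.2119,.06,100.3)"
```

```text
time_s: 8.55
tcp_pos: [0.4758, 0.2084, 0.0726]
eef_rot: [-64.7, 89.6, -144.7]
contact_force: [1.1, 0.2, 0.3]
gripper_width: 0.0583
t 8.55 tcp [0.4758 0.2084 0.0726] jaw -79.99 100.01 xaxis [-0.006 -0.005 -1.   ] F [1.1 0.2 0.3] w 58.3 j6 54.8
units d [ 0.039  0.087 -0.314] turn 0.058
```

```bash
python3 -m handwheel '[[[0.04,0.09,-0.1,0.05],[0,0,-0.15,0],[0,0,-0.1,0],[0,0,0,0],[0,0,0,0]]]' 58 20; python3 -c "
from h import *
go(.4774,.2119,.013,100.3)
c=vision.get_calibration('wrist');cv2.imwrite('pics/w5.png',vision.capture('wrist'))
crop(vision.capture('side'),230,280,430,430,4,'pics/s5.png')"
```

```text
time_s: 9.05
tcp_pos: [0.48, 0.2134, 0.058]
eef_rot: [-63.0, 89.6, -142.7]
contact_force: [0.3, -0.0, 0.7]
gripper_width: 0.058
t 9.05 tcp [0.48   0.2134 0.058 ] jaw -79.76 100.24 xaxis [-0.005 -0.004 -1.   ] F [ 0.3 -0.   0.7] w 58.0 j6 55.0
units d [-0.066 -0.037 -1.126] turn 0.012
```

View pics/s5.png

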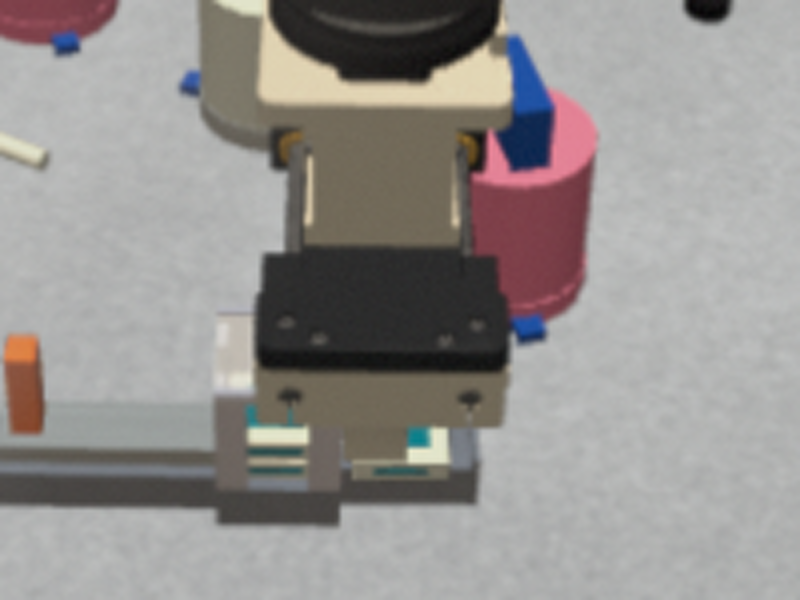

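View pics/w5.png

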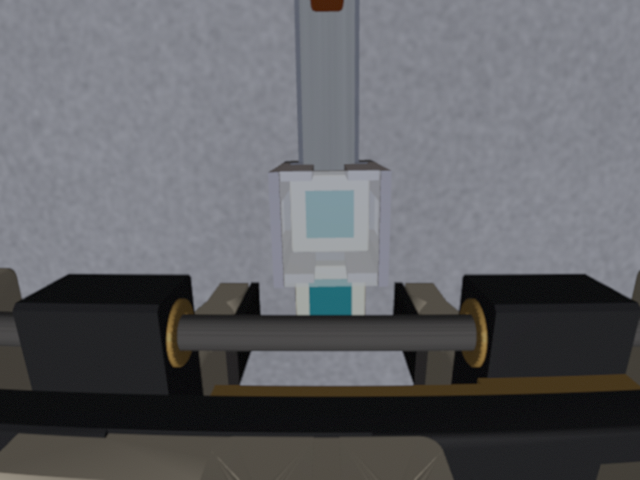

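```bash
python3 -m handwheel '[[[-0.06,-0.03,-0.2,0],[0,0,-0.25,0],[0,0,-0.25,0],[0,0,-0.2,0],[0,0,-0.1,0],[0,0,0,0],[0,0,0,0]]]' 58 20; python3 -c "
from h import *
go(.4774,.2119,.013,100.3)"
```

```text
time_s: 9.85
tcp_pos: [0.4768, 0.2116, 0.014]
eef_rot: [-62.3, 89.6, -142.1]
contact_force: [0.2, -0.1, -0.9]
gripper_width: 0.058
t 9.85 tcp [0.4768 0.2116 0.014 ] jaw -79.76 100.24 xaxis [-0.006 -0.004 -1.   ] F [ 0.2 -0.1 -0.9] w 58.0 j6 54.9
units d [ 0.014  0.008 -0.025] turn 0.013
```

```bash
python3 -m handwheel '[[[0,0,0,0],[0,0,0,0],[0,0,0,0],[0,0,0,0],[0,0,0,0]]]' 30 20; python3 -m handwheel '[[[0,0,0.15,0],[0,0,0.3,0],[0,0,0.5,0],[0,0,0.6,0],[0,0,0.6,0],[0,0,0.4,0],[0,0,0.2,0],[0,0,0,0]]]'; python3 -c "
from h import *
st()
cv2.imwrite('pics/w6.png',vision.capture('wrist'))
crop(vision.capture('side'),230,250,430,400,4,'pics/s6.png')"
```

```text
time_s: 10.35
tcp_pos: [0.4775, 0.2122, 0.0152]
eef_rot: [-64.1, 89.7, -143.8]
contact_force: [0.3, 0.1, 0.5]
gripper_width: 0.0361
time_s: 11.15
tcp_pos: [0.4774, 0.2118, 0.1353]
eef_rot: [-62.1, 89.9, -141.9]
contact_force: [0.4, -0.3, -0.6]
gripper_width: 0.036
t 11.15 tcp [0.4774 0.2118 0.1353] jaw -79.74 100.26 xaxis [-0.002 -0.001 -1.   ] F [ 0.4 -0.3 -0.6] w 36.0 j6 54.8
```

View pics/s6.png

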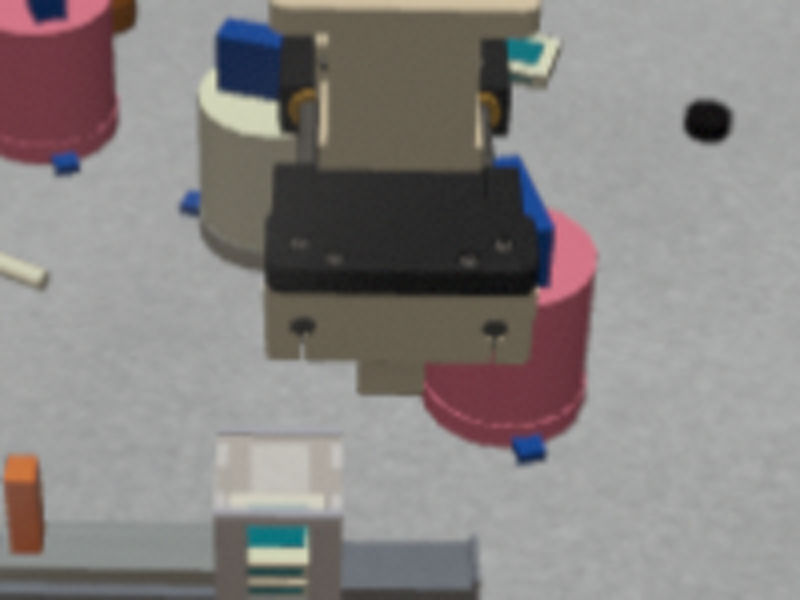

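View pics/w6.png

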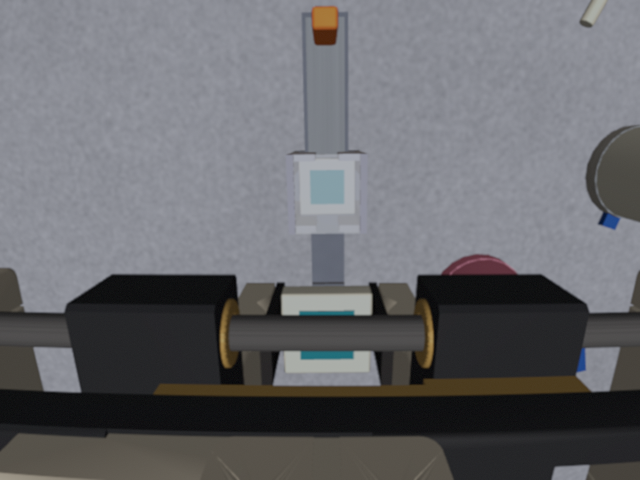

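Run:
```python
from h import *
c=vision.get_calibration('wrist');p,j=st()
P=plane(c,[(281,287),(372,287),(370,372),(284,372),(327,335)],p[2]+.0155)
a=np.radians(j); J=np.array([np.cos(a),np.sin(a)]); N=np.array([-J[1],J[0]])
for q in P: print(((q-p)[:2]@J*1000).round(1),((q-p)[:2]@N*1000).round(1))
print(N)
```

```text
t 11.25 tcp [0.4767 0.2112 0.1337] jaw -79.75 100.25 xaxis [-0.003 -0.003 -1.   ] F [ 0.1  0.9 -0.7] w 36.1 j6 54.8
-17.9 13.6
17.6 13.6
18.1 -24.5
-17.9 -24.5
0.1 -7.2
[0.98404038 0.17794532]
```

```bash
python3 -m handwheel '[[[0.03,-0.3,0.1,-0.1],[0.08,-0.6,0,-0.4],[0.08,-0.8,0,-0.5],[0.08,-0.9,0,-0.5],[0.08,-0.9,0,-0.5],[0.08,-0.9,0,-0.5],[0.08,-0.9,0,-0.5],[0.08,-0.9,0,-0.5]]]'; python3 -c "
from h import *
go(.5223,-.295,.13,-103.6)"
```

```text
time_s: 12.05
tcp_pos: [0.4953, -0.0472, 0.1313]
eef_rot: [-62.6, 89.0, -160.2]
contact_force: [0.9, 0.4, -1.2]
gripper_width: 0.0359
t 12.05 tcp [ 0.4953 -0.0472  0.1313] jaw -97.64 82.36 xaxis [-0.017 -0.006 -1.   ] F [ 0.9  0.4 -1.2] w 35.9 j6 65.1
units d [ 0.674 -6.196 -0.032] turn -1.192
```

```bash
python3 -m handwheel '[[[0.1,-0.9,0,-0.3],[0.1,-0.9,0,-0.3],[0.1,-0.9,0,-0.3],[0.1,-0.9,0,-0.2],[0.1,-0.8,0,0],[0.08,-0.5,0,0],[0,-0.3,0,0],[0,0,0,0]]]'; python3 -m handwheel '[[[0,0,0,0],[0,0,0,0]]]'; python3 -c "
from h import *
go(.5223,-.295,.13,-103.6)"
```

```text
time_s: 12.85
tcp_pos: [0.51, -0.2716, 0.1235]
eef_rot: [-71.0, 88.0, -175.0]
contact_force: [-0.3, -0.6, 0.4]
gripper_width: 0.0359
time_s: 13.05
tcp_pos: [0.5088, -0.2709, 0.1225]
eef_rot: [-72.4, 87.9, -176.4]
contact_force: [-0.7, 0.3, -0.5]
gripper_width: 0.0357
t 13.05 tcp [ 0.5088 -0.2709  0.1225] jaw -104.04 75.96 xaxis [-0.036 -0.002 -0.999] F [-0.7  0.3 -0.5] w 35.7 j6 84.0
units d [ 0.338 -0.602  0.186] turn 0.088
```

```bash
python3 -m handwheel '[[[0.17,-0.3,0.1,0.09],[0.17,-0.3,0.09,0],[0,0,0,0],[0,0,0,0]]]' >/dev/null; python3 -c "
from h import *
go(.5223,-.295,.13,-103.6);print(readout.get_state()['joints'])"; python3 -m handwheel '[[[0,0,0.3,0],[0,0,0.3,0],[0,0,0,0],[0,0,0,0]]]'>/dev/null;  python3 -c "
from h import *
go(.5223,-.295,.13,-103.6)"; python3 -m handwheel '[[[0,0,-0.3,0],[0,0,-0.3,0],[0,0,0,0],[0,0,0,0]]]'>/dev/null;  python3 -c "
from h import *
go(.5223,-.295,.13,-103.6)"
```

```text
t 13.45 tcp [ 0.5245 -0.2947  0.1316] jaw -103.33 76.67 xaxis [-0.035 -0.003 -0.999] F [-0.1 -0.5 -0.4] w 36.1 j6 86.7
units d [-0.056 -0.007 -0.041] turn -0.054
[-10.38840196  19.07355997 -14.98729445   0.62626719 -57.87627491
  86.70783111]
t 13.85 tcp [ 0.5247 -0.2944  0.1586] jaw -103.31 76.69 xaxis [-0.034 -0.003 -0.999] F [ 0.1  0.2 -0.6] w 35.8 j6 86.7
units d [-0.06  -0.016 -0.714] turn -0.057
t 14.25 tcp [ 0.5237 -0.2938  0.1314] jaw -103.31 76.69 xaxis [-0.035 -0.002 -0.999] F [ 0.9 -0.4  0.2] w 35.9 j6 86.7
units d [-0.035 -0.03  -0.036] turn -0.057
```

```bash
python3 -m handwheel '[[[-0.03,-0.03,-0.3,-0.05],[0,0,-0.35,0],[0,0,-0.35,0],[0,0,-0.35,0],[0,0,-0.3,0],[0,0,-0.2,0],[0,0,0,0],[0,0,0,0]]]'>/dev/null;  python3 -c "
from h import *
go(.5223,-.295,.03,-103.6)
cv2.imwrite('pics/w7.png',vision.capture('wrist'))
crop(vision.capture('side'),290,190,440,290,5,'pics/s7.png')"
```

```text
t 15.05 tcp [ 0.5212 -0.2953  0.0503] jaw -103.66 76.34 xaxis [-0.038 -0.002 -0.999] F [-0.  -0.3 -0.2] w 35.6 j6 86.4
units d [ 0.028  0.008 -0.508] turn 0.012
```

View pics/w7.png

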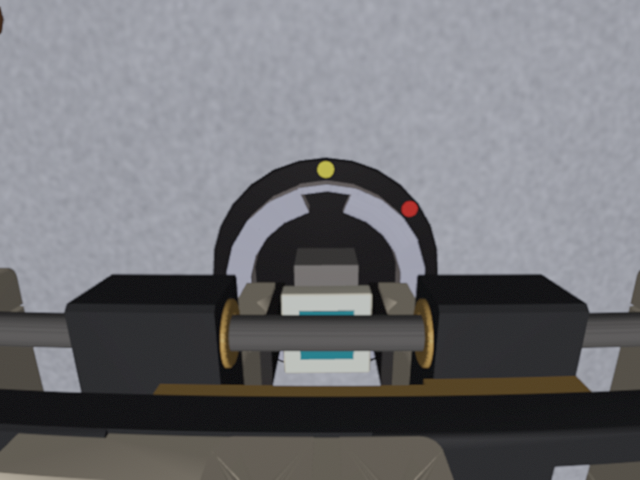

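View pics/s7.png

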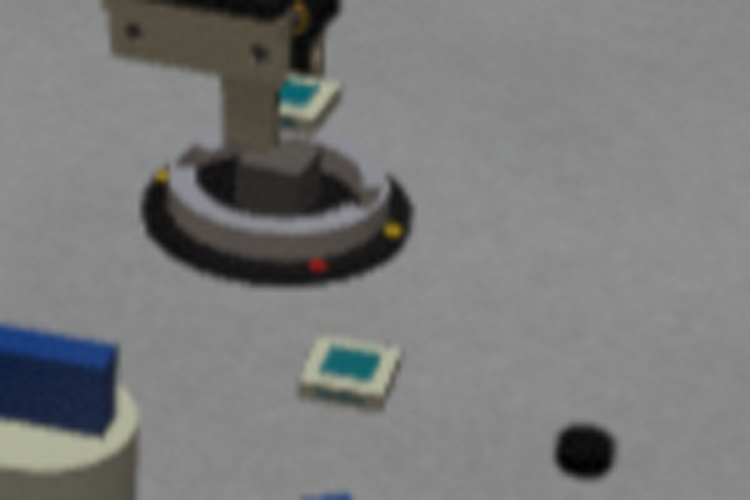

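Run:
```python
from h import *
c=vision.get_calibration('wrist');p,j=st()
im=cv2.imread('pics/w7.png'); print(im[240:300,326].mean(1).astype(int).tolist())
a=np.radians(-103.6); N=np.array([-np.sin(a),np.cos(a)]);J=np.array([np.cos(a),np.sin(a)])
ctr=np.array([.517,-.2942])
for n,uv,z in [('ped+x edge',(326,264.5),.034),('yel',(325.5,169.5),.008),('cas +x edge',(326,287),p[2]+.0155),('casL',(281,290),p[2]+.0155),('casR',(372,290),p[2]+.0155)]:
    P=plane(c,[uv],z)[0]; print(n,P.round(4),((P[:2]-ctr)@N*1000).round(1),((P[:2]-ctr)@J*1000).round(1), 'from tcp',((P-p)[:2]@N*1000).round(1))
```

```text
t 15.15 tcp [ 0.5214 -0.2953  0.0507] jaw -103.66 76.34 xaxis [-0.037 -0.002 -0.999] F [-0.5  0.7 -0.8] w 36.1 j6 86.4
[31, 30, 34, 32, 31, 31, 32, 35, 45, 52, 54, 53, 52, 53, 54, 53, 53, 52, 52, 53, 53, 52, 52, 55, 71, 96, 112, 116, 117, 116, 116, 116, 115, 116, 115, 116, 115, 116, 115, 116, 115, 115, 115, 115, 114, 110, 102, 99, 99, 101, 102, 102, 108, 134, 164, 183, 189, 191, 191, 191]
ped+x edge [ 0.5326 -0.2979  0.034 ] 16.1 -0.1 from tcp 11.6
yel [ 0.5726 -0.3076  0.008 ] 57.2 -0.1 from tcp 52.7
cas +x edge [ 0.5353 -0.2982  0.0662] 18.7 -0.4 from tcp 14.2
casL [ 0.5383 -0.2809  0.0662] 17.5 -17.9 from tcp 13.0
casR [ 0.5297 -0.3153  0.0662] 17.4 17.5 from tcp 12.8
```

```bash
python3 -m handwheel '[[[0.06,-0.01,-0.2,0],[0,0,-0.2,0],[0,0,-0.08,0],[0,0,0,0],[0,0,0,0]]]'>/dev/null;  python3 -c "
from h import *
go(.5238,-.2957,.0295,-103.6)"
```

```text
t 15.65 tcp [ 0.5249 -0.2959  0.0311] jaw -103.65 76.35 xaxis [-0.034 -0.002 -0.999] F [-0.4  0.4  0. ] w 35.8 j6 86.4
units d [-0.028  0.006 -0.04 ] turn 0.011
```

```bash
python3 -m handwheel '[[[-0.03,0,-0.04,0],[0,0,-0.02,0],[0,0,0,0],[0,0,0,0]]]'>/dev/null;  python3 -c "
from h import *
go(.5238,-.2957,.0295,-103.6)"
```

```text
t 16.05 tcp [ 0.5238 -0.296   0.0293] jaw -103.64 76.36 xaxis [-0.034 -0.003 -0.999] F [-0.7 -0.4 -0.3] w 35.7 j6 86.4
units d [-0.     0.008  0.006] turn 0.009
```

```bash
for i in 1 2 3 4; do python3 -m handwheel '[[[0,0,-0.03,0],[0,0,0,0]]]'>/dev/null;  python3 -c "
from h import *
st()"; done
```

```text
t 16.25 tcp [ 0.5241 -0.2961  0.0292] jaw -103.62 76.38 xaxis [-0.033 -0.003 -0.999] F [0.  0.9 0.3] w 35.8 j6 86.4
t 16.45 tcp [ 0.5243 -0.2962  0.0292] jaw -103.59 76.41 xaxis [-0.032 -0.004 -0.999] F [ 0.  -0.8 -0.2] w 35.8 j6 86.4
t 16.65 tcp [ 0.5245 -0.2963  0.0291] jaw -103.57 76.43 xaxis [-0.032 -0.004 -0.999] F [ 0.6  0.4 -0.9] w 35.5 j6 86.4
t 16.85 tcp [ 0.5247 -0.2964  0.0291] jaw -103.53 76.47 xaxis [-0.031 -0.005 -1.   ] F [-1.3  0.4 -0.4] w 35.6 j6 86.4
```

```bash
python3 -m handwheel '[[[-0.03,0.015,0,0],[0,0,0,0]]]'>/dev/null;  python3 -c "
from h import *
st()"; python3 -m handwheel '[[[0,0,0,0],[0,0,0,0],[0,0,0,0]]]' 54; python3 -m handwheel '[[[0,0,0.3,0],[0,0,0.5,0],[0,0,0.6,0],[0,0,0.6,0],[0,0,0.4,0],[0,0,0.2,0],[0,0,0,0]]]'>/dev/null;  python3 -c "
from h import *
st();cv2.imwrite('pics/w8.png',vision.capture('wrist'));im=vision.capture('top');crop(im,360,200,480,290,6,'pics/t8.png')"
```

```text
t 17.05 tcp [ 0.5238 -0.2958  0.029 ] jaw -103.53 76.47 xaxis [-0.03  -0.005 -1.   ] F [-2.4  1.8  3.1] w 35.5 j6 86.3
time_s: 17.35
tcp_pos: [0.5234, -0.2957, 0.028]
eef_rot: [-68.5, 88.2, -172.1]
contact_force: [0.3, -0.2, -0.5]
gripper_width: 0.052
t 18.05 tcp [ 0.5225 -0.2958  0.1392] jaw -103.55 76.45 xaxis [-0.032 -0.005 -0.999] F [ 0.7 -0.3 -1. ] w 54.1 j6 86.6
```

View pics/w8.png

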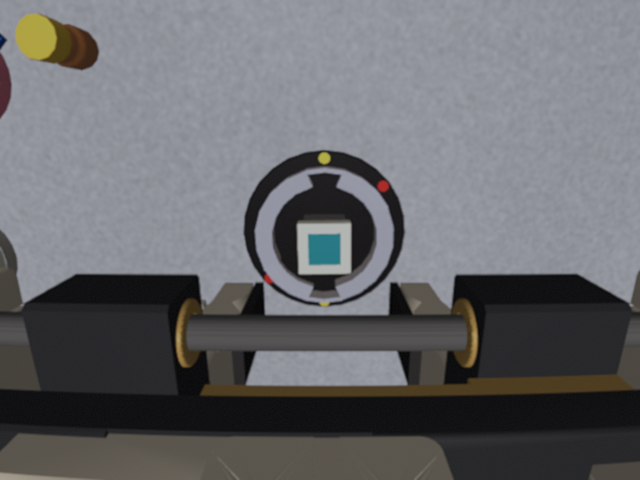

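View pics/t8.png

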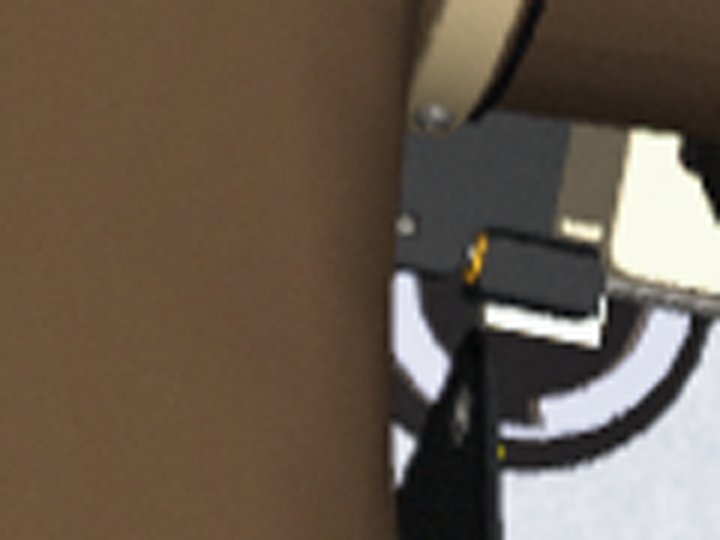

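```bash
cat > rel.py <<'E'
from meas import *
import sys
def rel(fn,c,ztop,roi=None):
    im=cv2.imread(fn) if isinstance(fn,str) else fn
    y=[b for b in blobs(im,(22,100,100),(35,255,255),25)[0]]
    rd=[b for b in blobs(im,(0,170,100),(4,255,255),10)[0]]
    t=[b for b in blobs(im,(80,60,60),(98,255,255),150)[0]]
    print('yel',[(b[0],b[1]) for b in y],'red',[(b[0],b[1]) for b in rd],'teal',[(b[0],b[1],b[2]) for b in t])
    return im
E
python3 - <<'E'
from rel import *
c=vision.get_calibration('wrist'); im=rel('pics/w8.png',c,.044)
a=np.radians(-103.6); N=np.array([-np.sin(a),np.cos(a)]);J=np.array([np.cos(a),np.sin(a)])
def q(uv,z):
    P=plane(c,[uv],z)[0]; d=P[:2]-[.517,-.2942]; print(P.round(4),'N,J',(d@N*1000).round(1),(d@J*1000).round(1))
q((324,158),.008); q((383,186),.008); q((324.2,249),.044)
m=cv2.inRange(cv2.cvtColor(im,cv2.COLOR_BGR2HSV),(80,60,60),(98,255,255))[:, :]
m[:, :280]=0;m[:,370:]=0;m[:210]=0;m[290:]=0
k=max(cv2.findContours(m,0,1)[0],key=cv2.contourArea).reshape(-1,2)
W=plane(c,k,.044)[:,:2].astype(np.float32)*1000
rc=cv2.minAreaRect(W);print(rc);M=np.array(rc[0])/1000-[.517,-.2942];print((M@N*1000).round(1),(M@J*1000).round(1))
print(im[190:300,324].astype(int).mean(1).astype(int).tolist())
# predicted pedestal projections
for n in (15,18,-18,56.6,-56.6):
    z={15:.034,18:.044,-18:.044}.get(n,.008); print(n,proj(c,[[*(np.array([.517,-.2942])+N*n/1000),z]]).round(1))
E
```

```text
yel [(array([36.2, 36.4]), 1507), (array([323.9, 157.7]), 124), (array([324. , 303.9]), 27)] red [(array([382.7, 185.7]), 110), (array([267.2, 278.9]), 36)] teal [(array([323.7, 248.8]), 970, [308, 234, 32, 31])]
[ 0.5715 -0.3072  0.008 ] N,J 56.1 -0.2
[ 0.5418 -0.3445  0.008 ] N,J 35.9 43.0
[ 0.5163 -0.2937  0.044 ] N,J -0.8 -0.3
((516.2709350585938, -293.3111267089844), (20.85675048828125, 21.111328125), 76.29033660888672)
-0.9 -0.7
[29, 30, 31, 30, 31, 30, 30, 30, 30, 30, 29, 30, 30, 31, 30, 30, 28, 30, 29, 30, 28, 28, 28, 33, 40, 46, 47, 47, 47, 57, 75, 90, 107, 140, 170, 179, 179, 179, 178, 179, 179, 180, 177, 161, 125, 98, 97, 97, 98, 98, 98, 97, 99, 97, 97, 97, 97, 98, 98, 98, 97, 97, 98, 96, 96, 97, 98, 96, 98, 97, 96, 96, 96, 106, 134, 163, 176, 179, 178, 178, 178, 179, 176, 157, 105, 42, 19, 22, 24, 26, 23, 26, 24, 25, 24, 23, 24, 24, 22, 24, 38, 62, 81, 88, 88, 85, 85, 92, 113, 139]
15 [[324.5 222.4]]
18 [[324.7 221.7]]
-18 [[324.6 273. ]]
56.6 [[324.3 157.3]]
-56.6 [[324.3 301.5]]
```

```bash
python3 -m handwheel '[[[-0.2,0.4,0,0.3],[-0.3,0.7,0,0.5],[-0.3,0.7,0,0.5],[-0.3,0.7,-0.2,0.5],[-0.2,0.5,-0.4,0.5],[-0.06,0.2,-0.5,0],[0,0,-0.2,0],[0,0,0,0]]]' 60;  python3 -c "
from h import *
go(.4681,-.1652,.09,-92)
cv2.imwrite('pics/w9.png',vision.capture('wrist'))"
```

```text
time_s: 18.95
tcp_pos: [0.4597, -0.1636, 0.0758]
eef_rot: [-75.6, 87.3, -167.3]
contact_force: [0.7, -0.3, -0.2]
gripper_width: 0.0599
t 18.95 tcp [ 0.4597 -0.1636  0.0758] jaw -91.7 88.3 xaxis [-0.046 -0.01  -0.999] F [ 0.7 -0.3 -0.2] w 59.9 j6 84.0
units d [ 0.209 -0.04   0.355] turn -0.06
```

View pics/w9.png

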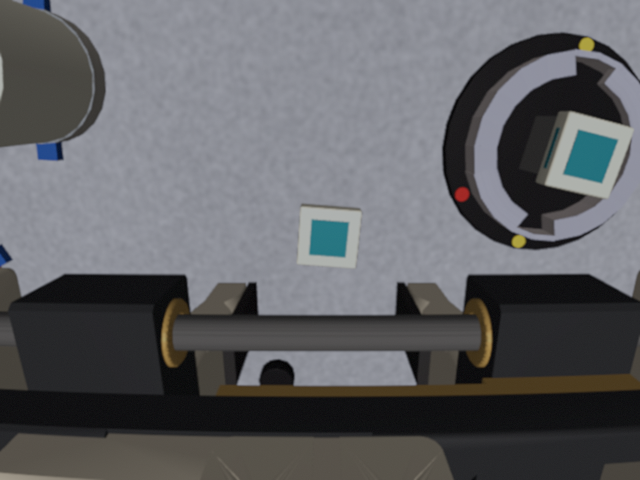

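```bash
cat >> meas.py <<'E'
def teal(im,c,z,roi):
    x0,y0,x1,y1=roi
    m=cv2.inRange(cv2.cvtColor(im,cv2.COLOR_BGR2HSV),(80,60,60),(98,255,255)); w=np.zeros_like(m); w[y0:y1,x0:x1]=m[y0:y1,x0:x1]
    k=max(cv2.findContours(w,0,1)[0],key=cv2.contourArea).reshape(-1,2)
    rc=cv2.minAreaRect(plane(c,k,z)[:,:2].astype(np.float32)*1000); print('teal rect mm',np.round(rc[0],1),np.round(rc[1],1),round(rc[2],2)); return rc
E
python3 - <<'E'
from meas import *
c=vision.get_calibration('wrist')
rc=teal(cv2.imread('pics/w9.png'),c,.01,(280,200,380,275))
go(rc[0][0]/1000,rc[0][1]/1000,.05,rc[2])
E
```

```text
teal rect mm [ 469.  -165.8] [21.6 21.6] 83.41
t 19.0 tcp [ 0.46   -0.1638  0.0762] jaw -91.72 88.28 xaxis [-0.046 -0.01  -0.999] F [-0.2  1.   0.7] w 60.3 j6 84.0
units d [ 0.226 -0.051 -0.655] turn -0.973
```

```bash
python3 -m handwheel '[[[0.22,-0.04,-0.2,-0.85],[0,0,-0.3,0],[0,0,-0.35,0],[0,0,-0.35,0],[0,0,-0.2,0],[0,0,-0.1,0],[0,0,0,0],[0,0,0,0]]]' 60 20;  python3 -c "
from h import *
go(.4688,-.1652,.004,-96)"
```

```text
time_s: 19.8
tcp_pos: [0.4709, -0.169, 0.0149]
eef_rot: [-74.2, 87.4, -170.1]
contact_force: [-0.3, -0.2, 0.4]
gripper_width: 0.0602
t 19.8 tcp [ 0.4709 -0.169   0.0149] jaw -95.91 84.09 xaxis [-0.044 -0.008 -0.999] F [-0.3 -0.2  0.4] w 60.2 j6 80.6
units d [-0.052  0.095 -0.271] turn -0.017
```

```bash
python3 -m handwheel '[[[-0.05,0.09,-0.12,0],[0,0,-0.1,0],[0,0,0,0],[0,0,0,0]]]' 60 20 >/dev/null;  python3 -c "
from h import *
go(.4688,-.1652,.004,-96)"
```

```text
t 20.2 tcp [ 0.4696 -0.1649  0.0067] jaw -95.87 84.13 xaxis [-0.042 -0.008 -0.999] F [ 0.3  0.2 -0.3] w 60.1 j6 80.2
units d [-0.021 -0.007 -0.066] turn -0.025
```

```bash
python3 -m handwheel '[[[-0.02,0,-0.07,0],[0,0,0,0],[0,0,0,0]]]' 60 20 >/dev/null;  python3 -c "
from h import *
go(.4688,-.1652,.004,-96)";python3 -m handwheel '[[[0,0,0,0],[0,0,0,0],[0,0,0,0],[0,0,0,0],[0,0,0,0]]]' 30 20;python3 -c "
from h import *
go(.4688,-.1652,.004,-96)"
```

```text
t 20.5 tcp [ 0.4691 -0.1649  0.0039] jaw -95.85 84.15 xaxis [-0.041 -0.008 -0.999] F [-0.7 -0.6 -0.2] w 60.3 j6 80.2
units d [-0.006 -0.008  0.003] turn -0.029
time_s: 21.0
tcp_pos: [0.4692, -0.1649, 0.004]
eef_rot: [-73.5, 87.6, -169.3]
contact_force: [0.4, 0.6, -0.5]
gripper_width: 0.0358
t 21.0 tcp [ 0.4692 -0.1649  0.004 ] jaw -95.86 84.14 xaxis [-0.041 -0.008 -0.999] F [ 0.4  0.6 -0.5] w 35.8 j6 80.2
units d [-0.009 -0.007 -0.   ] turn -0.028
```

```bash
python3 -m handwheel '[[[0,0,0.15,0],[0,0,0.3,0],[0,0,0.5,0],[0,0,0.6,0],[0,0,0.6,0],[0,0,0.4,0],[0,0,0.2,0],[0,0,0,0]]]' 30 20 >/dev/null; python3 -m handwheel '[[[0.1,-0.3,0,-0.2],[0.2,-0.5,0,-0.3],[0.2,-0.6,0,-0.3],[0.2,-0.6,0,-0.3],[0.2,-0.5,0,-0.3],[0.15,-0.35,0,-0.15],[0,0,0,0],[0,0,0,0]]]';  python3 -c "
from h import *
go(.5179,-.2948,.07,-103.6)
cv2.imwrite('pics/w10.png',vision.capture('wrist'))"
```

```text
time_s: 22.6
tcp_pos: [0.508, -0.286, 0.1123]
eef_rot: [-77.0, 87.0, 178.8]
contact_force: [-0.0, -0.5, -0.1]
gripper_width: 0.0353
t 22.6 tcp [ 0.508  -0.286   0.1123] jaw -104.11 75.89 xaxis [-0.053  0.001 -0.999] F [-0.  -0.5 -0.1] w 35.3 j6 85.4
units d [ 0.247 -0.22  -1.058] turn 0.101
```

View pics/w10.png

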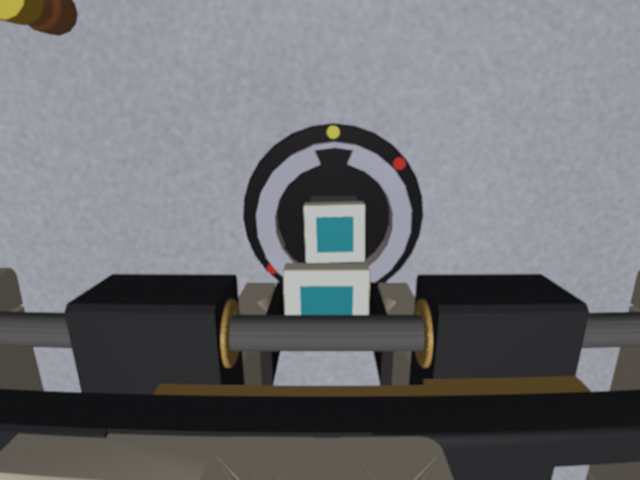

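```bash
python3 -m handwheel '[[[0.15,-0.1,-0.1,0.05],[0.1,-0.1,-0.2,0.05],[0,0,-0.3,0],[0,0,-0.2,0],[0,0,-0.15,0],[0,0,0,0],[0,0,0,0]]]';  python3 -c "
from h import *
go(.5179,-.2948,.06,-103.6)
cv2.imwrite('pics/w11.png',vision.capture('wrist'))"
```

```text
time_s: 23.35
tcp_pos: [0.5179, -0.2919, 0.0701]
eef_rot: [-77.8, 86.9, 178.9]
contact_force: [0.1, 0.1, -0.3]
gripper_width: 0.0356
t 23.35 tcp [ 0.5179 -0.2919  0.0701] jaw -103.34 76.66 xaxis [-0.055  0.001 -0.999] F [ 0.1  0.1 -0.3] w 35.6 j6 86.5
units d [-0.001 -0.073 -0.254] turn -0.053
```

View pics/w11.png

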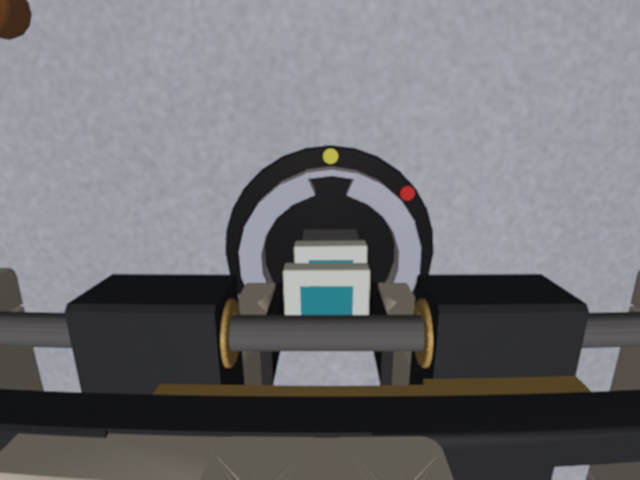

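Run:
```python
from h import *
c=vision.get_calibration('wrist');p,j=st(); im=cv2.imread('pics/w11.png')
print([(i,int(im[i,300:354].mean())) for i in range(236,276)])
a=np.radians(-103.6); N=np.array([-np.sin(a),np.cos(a)]);J=np.array([np.cos(a),np.sin(a)])
ctr=np.array([.517,-.2942])
g=im[280].astype(int).mean(1).astype(int); print('row280',[(i,int(g[i])) for i in list(range(278,290))+list(range(362,376))])
g=im[254].astype(int).mean(1).astype(int); print('row254',[(i,int(g[i])) for i in list(range(288,300))+list(range(362,374))])
for n,uv,z in [('low +x',(330,247),.044),('held +x',(327,270.5),p[2]+.005),('heldL',(284,275),p[2]+.005),('heldR',(370,275),p[2]+.005),('lowL',(293.5,254),.044),('lowR',(367.5,254),.044)]:
    P=plane(c,[uv],z)[0]; print(n,((P[:2]-ctr)@N*1000).round(1),((P[:2]-ctr)@J*1000).round(1))
```

```text
t 23.4 tcp [ 0.5179 -0.2919  0.0702] jaw -103.35 76.65 xaxis [-0.055  0.001 -0.999] F [-0.1 -0.  -0.8] w 35.8 j6 86.5
[(236, 51), (237, 51), (238, 51), (239, 57), (240, 75), (241, 95), (242, 102), (243, 103), (244, 107), (245, 127), (246, 159), (247, 181), (248, 189), (249, 190), (250, 190), (251, 189), (252, 189), (253, 189), (254, 189), (255, 189), (256, 190), (257, 190), (258, 188), (259, 176), (260, 147), (261, 122), (262, 118), (263, 109), (264, 101), (265, 101), (266, 102), (267, 103), (268, 107), (269, 128), (270, 159), (271, 180), (272, 188), (273, 189), (274, 190), (275, 189)]
row280 [(278, 27), (279, 27), (280, 25), (281, 30), (282, 69), (283, 131), (284, 175), (285, 189), (286, 190), (287, 190), (288, 189), (289, 189), (362, 190), (363, 190), (364, 190), (365, 190), (366, 190), (367, 188), (368, 181), (369, 156), (370, 98), (371, 39), (372, 24), (373, 25), (374, 28), (375, 27)]
row254 [(288, 27), (289, 29), (290, 27), (291, 25), (292, 37), (293, 81), (294, 140), (295, 177), (296, 190), (297, 190), (298, 190), (299, 190), (362, 190), (363, 190), (364, 190), (365, 184), (366, 160), (367, 105), (368, 44), (369, 25), (370, 27), (371, 29), (372, 30), (373, 29)]
low +x 17.1 -0.6
held +x 17.6 -2.5
heldL 15.5 -20.2
heldR 15.6 15.3
lowL 13.5 -18.5
lowR 13.5 17.8
```

```bash
python3 -m handwheel '[[[-0.02,-0.05,-0.15,-0.05],[0,0,-0.2,0],[0,0,-0.1,0],[0,0,0,0],[0,0,0,0]]]' >/dev/null;  python3 -c "
from h import *
go(.5171,-.2941,.05,-103.6)"
```

```text
t 23.9 tcp [ 0.5174 -0.2942  0.0514] jaw -103.62 76.38 xaxis [-0.053  0.001 -0.999] F [0.  0.7 0.4] w 35.8 j6 86.4
units d [-0.007  0.003 -0.035] turn 0.005
```

```bash
python3 -m handwheel '[[[-0.01,0,-0.05,0],[0,0,0,0],[0,0,0,0]]]' >/dev/null;  python3 -c "
from h import *
go(.5171,-.2941,.05,-103.6)";python3 -m handwheel '[[[0,0,-0.04,0],[0,0,0,0],[0,0,0,0]]]' >/dev/null;  python3 -c "
from h import *
go(.5171,-.2941,.05,-103.6)"
```

```text
t 24.2 tcp [ 0.5172 -0.2943  0.0496] jaw -103.62 76.38 xaxis [-0.053  0.001 -0.999] F [ 1.   0.1 -0.1] w 35.6 j6 86.4
units d [-0.003  0.005  0.011] turn 0.004
t 24.5 tcp [ 0.5176 -0.2944  0.0483] jaw -103.61 76.39 xaxis [-0.052  0.001 -0.999] F [-0.4 -1.2 -0.5] w 35.7 j6 86.4
units d [-0.012  0.007  0.042] turn 0.002
```

Release slowly, rise, look.

```bash
python3 -m handwheel '[[[-0.01,0,0,0],[0,0,0,0],[0,0,0,0]]]' 52 >/dev/null; python3 -m handwheel '[[[0,0,0.3,0],[0,0,0.5,0],[0,0,0.6,0],[0,0,0.6,0],[0,0,0.3,0],[0,0,0.1,0],[0,0,0,0]]]'>/dev/null;  python3 -c "
from meas import *
st();c=vision.get_calibration('wrist');im=vision.capture('wrist');cv2.imwrite('pics/w12.png',im)
rc=teal(im,c,.054,(270,200,380,290))
y=[b[0] for b in blobs(im,(22,100,100),(35,255,255),25)[0]];print(y)
a=np.radians(-103.6); N=np.array([-np.sin(a),np.cos(a)]);J=np.array([np.cos(a),np.sin(a)])
def q(P): d=P[:2]-np.array([.517,-.2942]); print((d@N*1000).round(1),(d@J*1000).round(1))
q(np.array(rc[0])/1000); [q(plane(c,[k],.008)[0]) for k in y]
crop(vision.capture('side'),290,190,440,290,5,'pics/s12.png')"
```

```text
t 25.5 tcp [ 0.5164 -0.2943  0.1511] jaw -103.61 76.39 xaxis [-0.051  0.    -0.999] F [ 0.6  0.  -0.3] w 51.9 j6 86.6
teal rect mm [ 517.1 -293.9] [21.5 21.1] 76.26
[array([44.4, 25.4]), array([323.6, 144.2]), array([323.8, 286.9])]
-0.0 -0.3
142.6 -197.7
57.2 -0.3
-58.2 -0.3
```

View pics/w12.png

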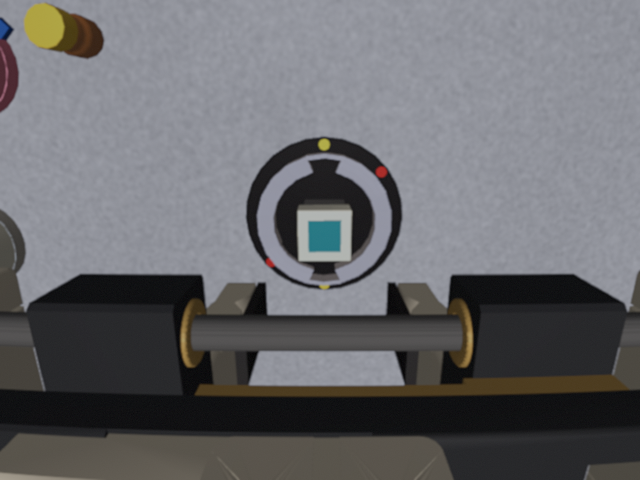

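View pics/s12.png

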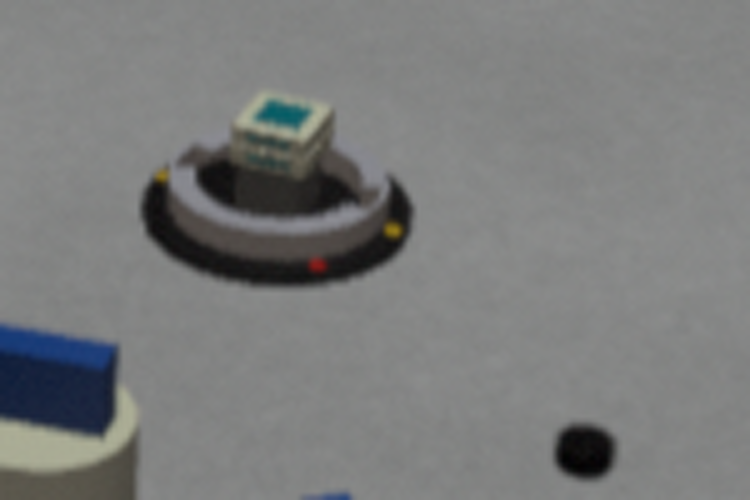

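```bash
python3 -m handwheel '[[[0.05,0.3,0.05,0.1],[0.1,0.6,0,0.3],[0.15,0.9,0,0.4],[0.15,0.9,0,0.4],[0.15,0.9,0,0.4],[0.15,0.9,0,0.4],[0.15,0.9,0,0.4],[0.15,0.9,0,0.4]]]' 40 ;  python3 -c "
from h import *
go(.6095,.236,.13,-79.7)"
```

```text
time_s: 26.4
tcp_pos: [0.5528, -0.033, 0.1437]
eef_rot: [-78.9, 86.1, -168.3]
contact_force: [0.4, -0.0, 0.2]
gripper_width: 0.0401
t 26.4 tcp [ 0.5528 -0.033   0.1437] jaw -89.38 90.62 xaxis [-0.066 -0.014 -0.998] F [ 0.4 -0.   0.2] w 40.1 j6 74.2
units d [ 1.417  6.726 -0.341] turn 1.936
```

```bash
python3 -m handwheel '[[[0.2,0.9,0.1,0.3],[0.2,0.9,0.05,0.3],[0.2,0.9,0.05,0.3],[0.2,0.9,0,0.3],[0.2,0.9,0,0.3],[0.15,0.7,0,0.2],[0.1,0.5,0,0],[0,0,0,0]]]' 40 >/dev/null; python3 -m handwheel '[[[0,0,0,0],[0,0,0,0]]]' >/dev/null;  python3 -c "
from h import *
go(.6095,.236,.13,-79.7)"
```

```text
t 27.4 tcp [0.5967 0.2125 0.1425] jaw -79.98 100.02 xaxis [-0.077 -0.032 -0.996] F [0.8 0.3 0.4] w 40.0 j6 64.1
units d [ 0.32   0.589 -0.311] turn 0.056
```

```bash
python3 -m handwheel '[[[0.15,0.3,-0.2,0.05],[0.12,0.25,-0.3,0],[0,0,-0.4,0],[0,0,-0.4,0],[0,0,-0.4,0],[0,0,-0.2,0],[0,0,0,0],[0,0,0,0]]]' 40 >/dev/null;  python3 -c "
from h import *
go(.6085,.2355,.0392,-79.7)"
```

```text
t 28.2 tcp [0.6092 0.2337 0.0597] jaw -80.06 99.94 xaxis [-0.079 -0.033 -0.996] F [ 0.3 -0.5  0.1] w 40.1 j6 63.4
units d [-0.016  0.045 -0.513] turn 0.072
```

```bash
python3 -m handwheel '[[[-0.02,0.05,-0.25,0.05],[0,0,-0.2,0],[0,0,-0.08,0],[0,0,0,0],[0,0,0,0]]]' 40 >/dev/null;  python3 -c "
from h import *
go(.6085,.2355,.0392,-79.7)"; python3 -m handwheel '[[[0,0,0,0],[0,0,0,0],[0,0,0,0],[0,0,0,0],[0,0,0,0]]]' 4 25 >/dev/null;  python3 -c "
from h import *
go(.6085,.2355,.0392,-79.7)"
```

```text
t 28.7 tcp [0.6093 0.2365 0.0385] jaw -79.79 100.21 xaxis [-0.076 -0.031 -0.997] F [-0.2  0.2 -0.1] w 40.0 j6 63.6
units d [-0.021 -0.025  0.018] turn 0.018
t 29.2 tcp [0.6098 0.2364 0.0395] jaw -79.79 100.21 xaxis [-0.075 -0.031 -0.997] F [ 0.7  0.3 -0.6] w 13.7 j6 63.6
units d [-0.033 -0.023 -0.007] turn 0.019
```

Push the pusher forward to the stop.

```bash
python3 -m handwheel '[[[-0.24,-0.043,0,0],[-0.24,-0.043,0,0],[-0.24,-0.043,0,0],[-0.24,-0.043,0,0],[-0.15,-0.027,0,0],[-0.08,-0.014,0,0],[-0.05,-0.01,0,0],[0,0,0,0]]]' ; python3 -c "
from h import *
p,j=st();print((p-[.6098,.2364,0])[:2]@[-.984,-.178], (p-[.6098,.2364,0])[:2]@[.178,-.984])"; python3 -m handwheel '[[[-0.08,-0.014,0,0],[-0.08,-0.014,0,0],[-0.08,-0.014,0,0]]]' ; python3 -c "
from h import *
st()"
```

```text
time_s: 30.0
tcp_pos: [0.564, 0.2275, 0.0395]
eef_rot: [-76.3, 86.3, -156.0]
contact_force: [0.1, -0.4, 0.0]
gripper_width: 0.014
t 30.0 tcp [0.564  0.2275 0.0395] jaw -79.67 100.33 xaxis [-0.059 -0.026 -0.998] F [ 0.1 -0.4  0. ] w 14.0 j6 61.5
0.04669204261003217 0.0005891504897696988
time_s: 30.3
tcp_pos: [0.5637, 0.2277, 0.04]
eef_rot: [-73.2, 87.3, -152.7]
contact_force: [18.1, -4.9, -12.4]
gripper_width: 0.0136
t 30.3 tcp [0.5637 0.2277 0.04  ] jaw -79.5 100.5 xaxis [-0.042 -0.022 -0.999] F [ 18.1  -4.9 -12.4] w 13.6 j6 61.0
```

```bash
python3 -m handwheel '[[[-0.08,-0.03,0,0],[-0.08,-0.03,0,0],[-0.08,-0.03,0,0],[-0.08,-0.03,0,0],[-0.08,-0.03,0,0],[-0.08,-0.03,0,0],[-0.08,-0.03,0,0],[0,0,0,0]]]' ; python3 -c "
from h import *
st()"
```

```text
time_s: 31.1
tcp_pos: [0.5637, 0.2277, 0.0404]
eef_rot: [-2.8, 89.8, -82.0]
contact_force: [-1.0, -1.9, -0.0]
gripper_width: 0.0141
t 31.1 tcp [0.5637 0.2277 0.0404] jaw -79.21 100.79 xaxis [ 0.001 -0.004 -1.   ] F [-1.  -1.9 -0. ] w 14.1 j6 60.1
```

```bash
python3 -m handwheel '[[[-0.08,-0.03,0,0],[-0.08,-0.03,0,0],[-0.08,-0.03,0,0],[-0.08,-0.03,0,0],[0,0,0,0]]]' >/dev/null; python3 -c "
from h import *
st()"; python3 -m handwheel '[[[0.24,0.043,0,0],[0.24,0.043,0,0],[0.24,0.043,0,0],[0.24,0.043,0,0],[0.15,0.027,0,0],[0.06,0.01,0,0],[0,0,0,0],[0,0,0,0]]]' >/dev/null; python3 -c "
from h import *
p,j=st();print((p-[.6098,.2364,0])[:2]@[-.984,-.178], (p-[.6098,.2364,0])[:2]@[.178,-.984])"
```

```text
t 31.6 tcp [0.5634 0.2277 0.0408] jaw -78.99 101.01 xaxis [ 0.024  0.006 -1.   ] F [-1.2 -0.6  0.2] w 13.7 j6 59.5
t 32.4 tcp [0.6095 0.2366 0.0407] jaw -79.02 100.98 xaxis [ 0.016  0.004 -1.   ] F [-1.8 -0.1  1.5] w 13.6 j6 62.1
0.00030118850402587424 -0.00024384738029940988
```

```bash
python3 -m handwheel '[[[0.06,0.01,0,0],[0.05,0.01,0,0],[0,0,0,0]]]' >/dev/null; python3 -c "
from h import *
st()"; python3 -m handwheel '[[[0,0,0,0],[0,0,0,0],[0,0,0,0]]]' 40 20 >/dev/null; python3 -m handwheel '[[[0,0,0.2,0],[0,0,0.4,0],[0,0,0.6,0],[0,0,0.6,0],[0,0,0.4,0],[0,0,0.2,0],[0,0,0,0],[0,0,0,0]]]' >/dev/null; python3 -c "
from meas import *
st()
c=vision.get_calibration('top');im=vision.capture('top');cv2.imwrite('pics/t13.png',im)
teal(im,c,.03,(175,266,205,290))
crop(im,120,170,320,320,4,'pics/t13c.png')
crop(vision.capture('side'),210,280,410,430,4,'pics/s13.png')
"
```

```text
t 32.7 tcp [0.6093 0.2366 0.0408] jaw -79.07 100.93 xaxis [ 0.008  0.002 -1.   ] F [ 1.7 -0.4 -1.8] w 13.8 j6 62.3
t 33.8 tcp [0.6116 0.2362 0.1428] jaw -79.09 100.91 xaxis [ 0.012  0.003 -1.   ] F [0.4 0.1 0.1] w 40.0 j6 62.4
teal rect mm [469.8 209.5] [22.2 21.4] 10.98
```

View pics/t13c.png

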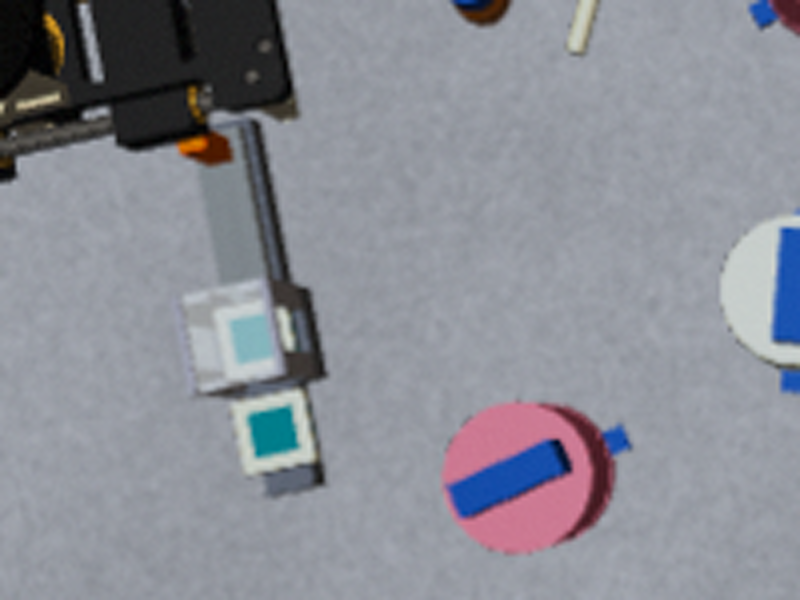

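View pics/s13.png

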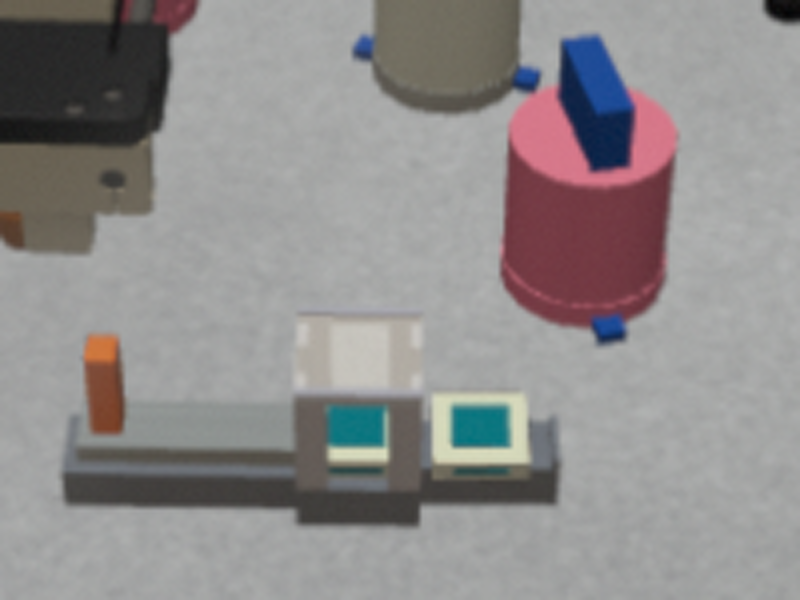

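```bash
python3 -m handwheel '[[[-0.4,-0.07,0,0],[-0.8,-0.13,-0.1,-0.1],[-0.8,-0.12,-0.2,0],[-0.7,-0.11,-0.4,0],[-0.35,-0.05,-0.5,0],[-0.1,0,-0.3,0],[0,0,-0.1,0],[0,0,0,0]]]' 58 20 >/dev/null; python3 -m handwheel '[[[0,0,0,0],[0,0,0,0]]]' >/dev/null; python3 -c "
from h import *
go(.4775,.2122,.058,-79.75)"
```

```text
t 34.9 tcp [0.4792 0.2131 0.0694] jaw -79.67 100.33 xaxis [ 0.004 -0.006 -1.   ] F [0.7 0.6 1.1] w 57.9 j6 54.2
units d [-0.041 -0.023 -0.286] turn -0.016
```

```bash
python3 -m handwheel '[[[-0.04,-0.02,-0.2,0],[0,0,-0.3,0],[0,0,-0.35,0],[0,0,-0.3,0],[0,0,-0.15,0],[0,0,0,0],[0,0,0,0]]]' 58 20 >/dev/null; python3 -c "
from h import *
go(.4775,.2122,.014,-79.75)"
```

```text
t 35.6 tcp [0.4786 0.2123 0.0134] jaw -79.74 100.26 xaxis [ 0.005 -0.005 -1.   ] F [0.2 0.7 0.2] w 57.8 j6 54.0
units d [-0.027 -0.002  0.016] turn -0.001
```

```bash
python3 -m handwheel '[[[-0.02,0,0,0],[0,0,0,0],[0,0,0,0],[0,0,0,0],[0,0,0,0]]]' 30 20 >/dev/null; python3 -c "
from h import *
st()"; python3 -m handwheel '[[[0,0,0.15,0],[0,0,0.3,0],[0,0,0.5,0],[0,0,0.6,0],[0,0,0.6,0],[0,0,0.4,0],[0,0,0.2,0],[0,0,0,0]]]' >/dev/null; python3 -c "
from h import *
go(.5235,-.296,.13,-103.6)
im=vision.capture('top');cv2.imwrite('pics/t14.png',im)"
```

```text
t 36.1 tcp [0.4786 0.2131 0.015 ] jaw -79.74 100.26 xaxis [ 0.007 -0.003 -1.   ] F [ 0.   0.3 -0.1] w 36.0 j6 54.0
t 36.9 tcp [0.4785 0.2127 0.1352] jaw -79.71 100.29 xaxis [ 0.009 -0.001 -1.   ] F [ 0.2  0.  -0.6] w 35.6 j6 54.2
units d [  1.126 -12.718  -0.13 ] turn -4.777
```

View pics/t14.png

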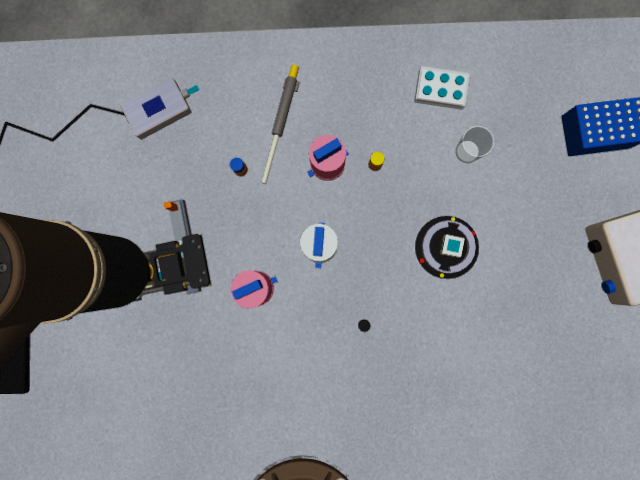

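```bash
python3 -m handwheel '[[[0.03,-0.3,0.1,-0.1],[0.08,-0.6,0,-0.4],[0.08,-0.8,0.05,-0.5],[0.08,-0.9,0.05,-0.5],[0.08,-0.9,0.05,-0.5],[0.08,-0.9,0,-0.5],[0.08,-0.9,0,-0.5],[0.08,-0.9,0,-0.5]]]' >/dev/null; python3 -c "
from h import *
go(.5235,-.296,.13,-103.6)"
python3 -m handwheel '[[[0.12,-0.9,0,-0.3],[0.12,-0.9,0,-0.3],[0.12,-0.9,0,-0.3],[0.12,-0.9,0,-0.2],[0.12,-0.8,0,0],[0.1,-0.7,0,0],[0.1,-0.4,0,0],[0,-0.2,0,0]]]'; python3 -m handwheel '[[[0,0,0,0],[0,0,0,0]]]'; python3 -c "
from h import *
go(.5235,-.296,.13,-103.6)"
```

```text
t 37.75 tcp [ 0.4969 -0.0458  0.1388] jaw -97.62 82.38 xaxis [-0.004 -0.008 -1.   ] F [1.  1.1 0.6] w 35.5 j6 64.5
units d [ 0.665 -6.254 -0.221] turn -1.195
time_s: 38.55
tcp_pos: [0.5202, -0.2907, 0.1307]
eef_rot: [-60.5, 88.7, -164.5]
contact_force: [0.0, 0.6, -1.3]
gripper_width: 0.0356
time_s: 38.75
tcp_pos: [0.5183, -0.2914, 0.1289]
eef_rot: [-64.7, 88.6, -168.8]
contact_force: [-0.7, -0.4, -0.3]
gripper_width: 0.0357
t 38.75 tcp [ 0.5183 -0.2914  0.1289] jaw -104.08 75.92 xaxis [-0.025 -0.005 -1.   ] F [-0.7 -0.4 -0.3] w 35.7 j6 85.7
units d [ 0.13  -0.116  0.026] turn 0.097
```

```bash
python3 -m handwheel '[[[0.09,-0.06,-0.2,0.1],[0.08,-0.06,-0.3,0],[0,0,-0.4,0],[0,0,-0.35,0],[0,0,-0.2,0],[0,0,-0.1,0],[0,0,0,0],[0,0,0,0]]]' >/dev/null; python3 -c "
from h import *
go(.5248,-.2964,.07,-103.6)
cv2.imwrite('pics/w15.png',vision.capture('wrist'))"
```

```text
t 39.55 tcp [ 0.5263 -0.2921  0.0616] jaw -103.17 76.83 xaxis [-0.025 -0.005 -1.   ] F [-0.   0.7  0. ] w 35.8 j6 86.5
units d [-0.037 -0.108  0.21 ] turn -0.087
```

View pics/w15.png

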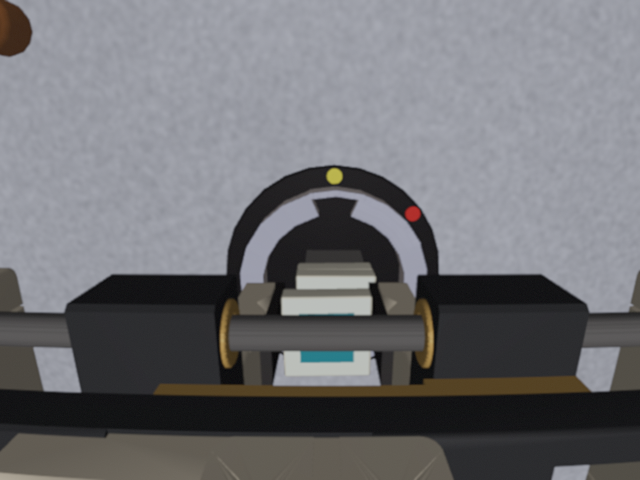

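```bash
cat > hold.py <<'E'
from h import *
def edge(g,lo,hi,thr=145,up=True):
    for i in range(lo,hi):
        if up and g[i]<thr<=g[i+1]: return i+(thr-g[i])/(g[i+1]-g[i])
        if not up and g[i]>=thr>g[i+1]: return i+(g[i]-thr)/(g[i]-g[i+1])
a=np.radians(-103.6); N=np.array([-np.sin(a),np.cos(a)]);J=np.array([np.cos(a),np.sin(a)])
ctr=np.array([.517,-.2942])
E
python3 - <<'E'
from hold import *
c=vision.get_calibration('wrist');p,j=st(); im=cv2.imread('pics/w15.png').astype(float).mean(2)
col=im[:,305:350].mean(1); print([(i,int(col[i])) for i in range(258,305)])
print('rows270',[(i,int(im[274,i])) for i in list(range(292,302))+list(range(368,378))])
print('rows305',[(i,int(im[305,i])) for i in list(range(276,288))+list(range(366,376))])
E
```

```text
t 39.6 tcp [ 0.5263 -0.2921  0.0617] jaw -103.17 76.83 xaxis [-0.025 -0.005 -1.   ] F [-0.7  1.   0.7] w 35.8 j6 86.5
[(258, 51), (259, 51), (260, 51), (261, 53), (262, 67), (263, 86), (264, 98), (265, 101), (266, 102), (267, 104), (268, 110), (269, 112), (270, 105), (271, 100), (272, 101), (273, 101), (274, 109), (275, 135), (276, 166), (277, 182), (278, 187), (279, 188), (280, 188), (281, 188), (282, 188), (283, 188), (284, 188), (285, 188), (286, 188), (287, 184), (288, 166), (289, 127), (290, 98), (291, 96), (292, 98), (293, 99), (294, 100), (295, 110), (296, 137), (297, 166), (298, 181), (299, 186), (300, 188), (301, 188), (302, 188), (303, 188), (304, 188)]
rows270 [(292, 25), (293, 25), (294, 29), (295, 41), (296, 74), (297, 101), (298, 110), (299, 110), (300, 110), (301, 109), (368, 109), (369, 110), (370, 110), (371, 109), (372, 110), (373, 106), (374, 91), (375, 57), (376, 28), (377, 26)]
rows305 [(276, 14), (277, 15), (278, 8), (279, 13), (280, 55), (281, 124), (282, 172), (283, 187), (284, 189), (285, 188), (286, 188), (287, 188), (366, 188), (367, 188), (368, 188), (369, 185), (370, 172), (371, 142), (372, 85), (373, 26), (374, 9), (375, 8)]
```

Run:
```python
from hold import *
c=vision.get_calibration('wrist');p,j=st()
t=p[2]+.015
for n,uv,z in [('low +x',(330,275.3),.054),('lowL',(296.2,276),.054),('lowR',(374.8,276),.054),('held +x',(327,296.3),t-.0005),('heldL',(281,305),t),('heldR',(371.6,305),t)]:
    P=plane(c,[uv],z)[0]; print(n,((P[:2]-ctr)@N*1000).round(1),((P[:2]-ctr)@J*1000).round(1))
```

```text
t 39.6 tcp [ 0.5263 -0.2921  0.0617] jaw -103.17 76.83 xaxis [-0.025 -0.005 -1.   ] F [-0.7  1.   0.7] w 35.8 j6 86.5
low +x 18.4 -2.8
lowL 17.9 -17.9
lowR 18.1 17.4
held +x 18.1 -4.4
heldL 14.5 -22.5
heldR 14.6 13.4
```

```bash
python3 -m handwheel '[[[-0.015,-0.1,0,-0.08],[0,0,-0.15,0],[0,0,-0.08,0],[0,0,0,0],[0,0,0,0]]]' >/dev/null; python3 -c "
from h import *
go(.5256,-.2963,.0495,-103.6)"
```

```text
t 40.1 tcp [ 0.5268 -0.2969  0.0536] jaw -103.62 76.38 xaxis [-0.021 -0.005 -1.   ] F [0.2 0.5 1. ] w 35.8 j6 86.5
units d [-0.031  0.015 -0.103] turn 0.004
```

```bash
python3 -m handwheel '[[[-0.03,0.015,-0.09,0],[0,0,0,0],[0,0,0,0]]]' >/dev/null; python3 -c "
from h import *
go(.5256,-.2963,.0495,-103.6)"
```

```text
t 40.4 tcp [ 0.5263 -0.2967  0.0505] jaw -103.6 76.4 xaxis [-0.02  -0.006 -1.   ] F [-0.4  0.8  0.2] w 35.8 j6 86.4
units d [-0.016  0.01  -0.025] turn -0.0
```

```bash
python3 -m handwheel '[[[-0.02,0.012,-0.03,0],[0,0,0,0],[0,0,0,0]]]' >/dev/null; python3 -c "
from h import *
go(.5256,-.2963,.0495,-103.6)"; python3 -m handwheel '[[[0,0,0,0],[0,0,0,0],[0,0,0,0]]]' 54 >/dev/null; python3 -m handwheel '[[[0,0,0.3,0],[0,0,0.5,0],[0,0,0.6,0],[0,0,0.6,0],[0,0,0.3,0],[0,0,0.1,0],[0,0,0,0]]]'>/dev/null;  python3 -c "
from meas import *
st();c=vision.get_calibration('wrist');im=vision.capture('wrist');cv2.imwrite('pics/w16.png',im)
rc=teal(im,c,.064,(270,200,380,290))
y=[b[0] for b in blobs(im,(22,100,100),(35,255,255),25)[0]];print(y)
a=np.radians(-103.6); N=np.array([-np.sin(a),np.cos(a)]);J=np.array([np.cos(a),np.sin(a)])
def q(P): d=P[:2]-np.array([.517,-.2942]); print((d@N*1000).round(1),(d@J*1000).round(1))
q(np.array(rc[0])/1000); [q(plane(c,[k],.008)[0]) for k in y]
"
```

```text
t 40.7 tcp [ 0.5262 -0.2966  0.05  ] jaw -103.57 76.43 xaxis [-0.018 -0.007 -1.   ] F [0.8 0.3 0.8] w 35.9 j6 86.4
units d [-0.014  0.007 -0.013] turn -0.007
t 41.7 tcp [ 0.5242 -0.2959  0.1514] jaw -103.58 76.42 xaxis [-0.021 -0.006 -1.   ] F [ 0.6 -0.9 -0.9] w 54.0 j6 86.6
teal rect mm [ 518.  -294.4] [21.2 21.4] 76.28
[array([52.3, 45.7]), array([324.4, 160.7]), array([324.5, 301.1])]
1.0 -0.1
142.0 -197.4
57.3 -0.2
-58.0 -0.1
```

View pics/w16.png

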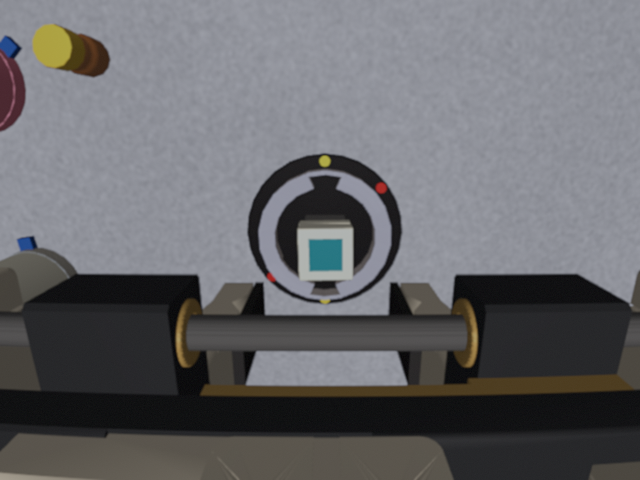

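```bash
python3 -m handwheel '[[[0.05,0.3,0.1,0.1],[0.1,0.6,0.05,0.3],[0.15,0.9,0.05,0.4],[0.15,0.9,0.05,0.4],[0.15,0.9,0,0.4],[0.15,0.9,0,0.4],[0.15,0.9,0,0.4],[0.15,0.9,0,0.4]]]' 40 >/dev/null; python3 -c "
from h import *
go(.6085,.236,.13,-79.7)"; python3 -m handwheel '[[[0.2,0.9,0.05,0.3],[0.2,0.9,0.05,0.3],[0.2,0.9,0,0.3],[0.2,0.9,0,0.3],[0.2,0.9,0,0.3],[0.15,0.8,0,0.2],[0.1,0.6,0,0],[0,0.3,0,0]]]' 40 >/dev/null; python3 -m handwheel '[[[0,0,0,0],[0,0,0,0]]]' >/dev/null;  python3 -c "
from h import *
go(.6085,.236,.13,-79.7)"
```

```text
t 42.55 tcp [ 0.561  -0.0347  0.1533] jaw -89.36 90.64 xaxis [-0.034 -0.012 -0.999] F [1.2 0.1 0.1] w 40.2 j6 74.0
units d [ 1.188  6.766 -0.583] turn 1.932
t 43.55 tcp [0.604  0.2323 0.1472] jaw -79.82 100.18 xaxis [-0.046 -0.026 -0.999] F [ 0.6 -0.1  0.3] w 40.0 j6 62.4
units d [ 0.113  0.093 -0.43 ] turn 0.023
```

```bash
python3 -m handwheel '[[[0.1,0.08,-0.3,0],[0,0,-0.5,0],[0,0,-0.5,0],[0,0,-0.5,0],[0,0,-0.4,0],[0,0,-0.2,0],[0,0,0,0],[0,0,0,0]]]' 40 >/dev/null;  python3 -c "
from h import *
go(.6085,.2355,.0395,-79.7)"
```

```text
t 44.35 tcp [0.6078 0.228  0.0446] jaw -80.3 99.7 xaxis [-0.048 -0.026 -0.999] F [ 0.2 -0.3  0.5] w 40.1 j6 62.6
units d [ 0.017  0.187 -0.127] turn 0.12
```

```bash
python3 -m handwheel '[[[0.01,0.18,-0.11,0.1],[0,0,0,0],[0,0,0,0]]]' 40 >/dev/null;  python3 -c "
from h import *
go(.6085,.2355,.0395,-79.7)";  python3 -m handwheel '[[[0,0,0,0],[0,0,0,0],[0,0,0,0],[0,0,0,0],[0,0,0,0]]]' 4 25 >/dev/null;  python3 -c "
from h import *
go(.6085,.2355,.0392,-79.7)"
```

```text
t 44.65 tcp [0.6095 0.2363 0.0419] jaw -79.76 100.24 xaxis [-0.045 -0.025 -0.999] F [-0.1 -0.4 -0.1] w 40.1 j6 62.6
units d [-0.026 -0.02  -0.06 ] turn 0.013
t 45.15 tcp [0.6099 0.2364 0.0432] jaw -79.73 100.27 xaxis [-0.043 -0.024 -0.999] F [ 0.1 -0.3 -0.5] w 14.0 j6 62.6
units d [-0.036 -0.024 -0.099] turn 0.006
```

```bash
python3 -m handwheel '[[[-0.24,-0.043,0,0],[-0.24,-0.043,0,0],[-0.24,-0.043,0,0],[-0.24,-0.043,0,0],[-0.15,-0.027,0,0],[-0.08,-0.014,0,0],[-0.08,-0.02,0,0],[-0.08,-0.02,0,0]]]' >/dev/null; python3 -m handwheel '[[[-0.08,-0.03,0,0],[-0.08,-0.03,0,0],[-0.08,-0.03,0,0],[-0.08,-0.03,0,0],[-0.08,-0.03,0,0],[-0.08,-0.03,0,0],[0,0,0,0]]]' ; python3 -c "
from h import *
st()"
```

```text
time_s: 46.65
tcp_pos: [0.5638, 0.2277, 0.0438]
eef_rot: [73.5, 89.1, -5.8]
contact_force: [-1.6, -1.2, 2.1]
gripper_width: 0.0136
t 46.65 tcp [0.5638 0.2277 0.0438] jaw -79.26 100.74 xaxis [ 0.015 -0.002 -1.   ] F [-1.6 -1.2  2.1] w 13.6 j6 59.3
```

```bash
python3 -m handwheel '[[[-0.08,-0.03,0,0],[-0.08,-0.03,0,0],[-0.08,-0.03,0,0],[0,0,0,0]]]' >/dev/null; python3 -c "
from h import *
st()"; python3 -m handwheel '[[[0.24,0.043,0,0],[0.24,0.043,0,0],[0.24,0.043,0,0],[0.24,0.043,0,0],[0.15,0.027,0,0],[0.08,0.015,0,0],[0.05,0.01,0,0],[0,0,0,0]]]' >/dev/null; python3 -c "
from h import *
st()"
```

```text
t 47.05 tcp [0.5637 0.2277 0.0441] jaw -79.09 100.91 xaxis [ 0.033  0.006 -0.999] F [-0.1 -1.3  1.3] w 13.5 j6 58.8
t 47.85 tcp [0.6096 0.2366 0.0441] jaw -79.15 100.85 xaxis [ 0.02   0.002 -1.   ] F [ 2.1 -1.  -1.3] w 13.6 j6 61.6
```

```bash
python3 -m handwheel '[[[0.08,0.015,0,0],[0.06,0.01,0,0]]]' >/dev/null; python3 -c "
from h import *
st()"; python3 -m handwheel '[[[0,0,0,0],[0,0,0,0],[0,0,0,0]]]' 40 20 >/dev/null; python3 -m handwheel '[[[0,0,0.2,0],[0,0,0.4,0],[0,0,0.6,0],[0,0,0.6,0],[0,0,0.4,0],[0,0,0.2,0],[0,0,0,0],[0,0,0,0]]]' >/dev/null; python3 -c "
from meas import *
st()
c=vision.get_calibration('top');im=vision.capture('top');cv2.imwrite('pics/t17.png',im)
teal(im,c,.03,(175,266,205,290))
print(blobs(im,(5,150,100),(18,255,255),10)[0])
crop(im,140,190,260,310,4,'pics/t17c.png')
crop(vision.capture('side'),210,280,410,430,4,'pics/s17.png')
"
```

```text
t 48.05 tcp [0.6098 0.2365 0.0438] jaw -79.22 100.78 xaxis [ 0.01  -0.001 -1.   ] F [-14.1   1.6  11.4] w 13.6 j6 61.9
t 49.15 tcp [0.6129 0.236  0.1454] jaw -79.27 100.73 xaxis [ 0.014 -0.    -1.   ] F [ 0.3 -0.  -0.2] w 40.0 j6 62.1
teal rect mm [470.  209.5] [21.8 21.4] 10.98
[(array([167.7, 205.3]), 32, [164, 203, 8, 6])]
```

View pics/s17.png

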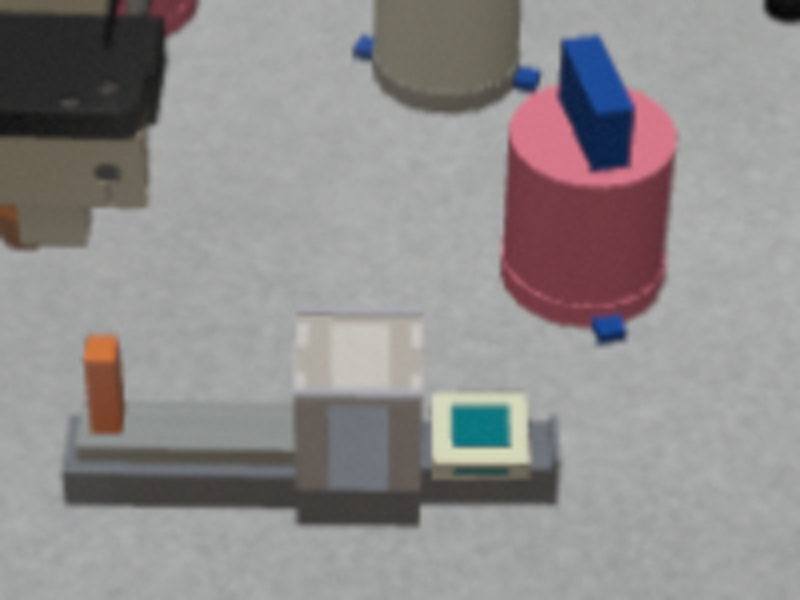

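Magazine is empty, the pusher is back, and the last cassette is on the ledge. Picking it.

```bash
python3 -m handwheel '[[[-0.4,-0.07,0,0],[-0.8,-0.13,-0.1,-0.1],[-0.8,-0.12,-0.2,0],[-0.7,-0.11,-0.4,0],[-0.4,-0.05,-0.5,0],[-0.1,0,-0.3,0],[0,0,-0.1,0],[0,0,0,0]]]' 58 20 >/dev/null; python3 -m handwheel '[[[0,0,0,0],[0,0,0,0]]]' >/dev/null; python3 -c "
from h import *
go(.4775,.2122,.058,-79.75)"
```

```text
t 50.25 tcp [0.4785 0.213  0.0721] jaw -79.84 100.16 xaxis [ 0.006 -0.008 -1.   ] F [-0.3 -0.6 -0.2] w 58.2 j6 53.7
units d [-0.024 -0.021 -0.352] turn 0.019
```

```bash
python3 -m handwheel '[[[-0.04,-0.02,-0.25,0],[0,0,-0.3,0],[0,0,-0.35,0],[0,0,-0.3,0],[0,0,-0.15,0],[0,0,0,0],[0,0,0,0]]]' 58 20 >/dev/null; python3 -c "
from h import *
go(.4775,.2122,.014,-79.75)"
```

```text
t 50.95 tcp [0.4778 0.212  0.0136] jaw -79.92 100.08 xaxis [ 0.006 -0.008 -1.   ] F [0.2 0.2 0.1] w 58.6 j6 53.4
units d [-0.007  0.004  0.01 ] turn 0.035
```

```bash
python3 -m handwheel '[[[0,0,0,0],[0,0,0,0],[0,0,0,0],[0,0,0,0],[0,0,0,0]]]' 30 20 >/dev/null; python3 -c "
from h import *
st()"; python3 -m handwheel '[[[0,0,0.15,0],[0,0,0.3,0],[0,0,0.5,0],[0,0,0.6,0],[0,0,0.6,0],[0,0,0.4,0],[0,0,0.2,0],[0,0,0,0]]]' >/dev/null; python3 -c "
from h import *
go(.5245,-.296,.13,-103.6)"
python3 -m handwheel '[[[0.03,-0.3,0.15,-0.1],[0.08,-0.6,0.05,-0.4],[0.08,-0.8,0.05,-0.5],[0.08,-0.9,0.05,-0.5],[0.08,-0.9,0.05,-0.5],[0.08,-0.9,0,-0.5],[0.08,-0.9,0,-0.5],[0.08,-0.9,0,-0.5]]]' >/dev/null; python3 -c "
from h import *
go(.5245,-.296,.13,-103.6)"
```

```text
t 51.45 tcp [0.4787 0.2129 0.0152] jaw -79.91 100.09 xaxis [ 0.009 -0.006 -1.   ] F [-0.1  0.1 -0.3] w 35.7 j6 53.4
t 52.25 tcp [0.4785 0.2125 0.1354] jaw -79.89 100.11 xaxis [ 0.011 -0.004 -1.   ] F [-0.1 -0.1  0.1] w 35.6 j6 53.7
units d [  1.149 -12.713  -0.136] turn -4.742
t 53.05 tcp [ 0.498  -0.0454  0.1464] jaw -97.79 82.21 xaxis [ 0.002 -0.009 -1.   ] F [2.  0.6 0.7] w 36.0 j6 64.0
units d [ 0.663 -6.266 -0.41 ] turn -1.162
```

```bash
python3 -m handwheel '[[[0.12,-0.9,0,-0.3],[0.12,-0.9,0,-0.3],[0.12,-0.9,0,-0.3],[0.12,-0.9,0,-0.15],[0.12,-0.8,0,0],[0.1,-0.7,0,0],[0.1,-0.4,0,0],[0.05,-0.25,0,0]]]'>/dev/null; python3 -m handwheel '[[[0,0,0,0],[0,0,0,0]]]'>/dev/null; python3 -c "
from h import *
go(.5255,-.2963,.13,-103.6)"
```

```text
t 54.05 tcp [ 0.5223 -0.2933  0.1386] jaw -103.99 76.01 xaxis [-0.016 -0.007 -1.   ] F [0.3 0.4 0.1] w 35.4 j6 85.9
units d [ 0.08  -0.074 -0.215] turn 0.077
```

```bash
python3 -m handwheel '[[[0.06,-0.06,-0.2,0.08],[0,-0.03,-0.35,0],[0,-0.03,-0.4,0],[0,0,-0.35,0],[0,0,-0.2,0],[0,0,0,0],[0,0,0,0]]]' >/dev/null; python3 -c "
from hold import *
c=vision.get_calibration('wrist')
go(.5255,-.2963,.06,-103.6)
I=vision.capture('wrist');cv2.imwrite('pics/w18.png',I); im=I.astype(float).mean(2)
col=im[:,305:350].mean(1); print([(i,int(col[i])) for i in range(250,305)])
"
```

```text
t 54.75 tcp [ 0.5238 -0.2941  0.0726] jaw -103.24 76.76 xaxis [-0.018 -0.006 -1.   ] F [ 0.6 -0.2  1.3] w 36.1 j6 86.6
units d [ 0.042 -0.055 -0.315] turn -0.071
[(250, 50), (251, 54), (252, 70), (253, 89), (254, 99), (255, 101), (256, 106), (257, 120), (258, 130), (259, 121), (260, 105), (261, 100), (262, 100), (263, 100), (264, 99), (265, 100), (266, 101), (267, 103), (268, 117), (269, 148), (270, 174), (271, 185), (272, 187), (273, 187), (274, 187), (275, 187), (276, 187), (277, 187), (278, 187), (279, 187), (280, 187), (281, 187), (282, 186), (283, 175), (284, 148), (285, 117), (286, 104), (287, 105), (288, 105), (289, 101), (290, 97), (291, 98), (292, 98), (293, 99), (294, 100), (295, 112), (296, 139), (297, 167), (298, 181), (299, 186), (300, 187), (301, 187), (302, 187), (303, 187), (304, 187)]
```

View pics/w18.png

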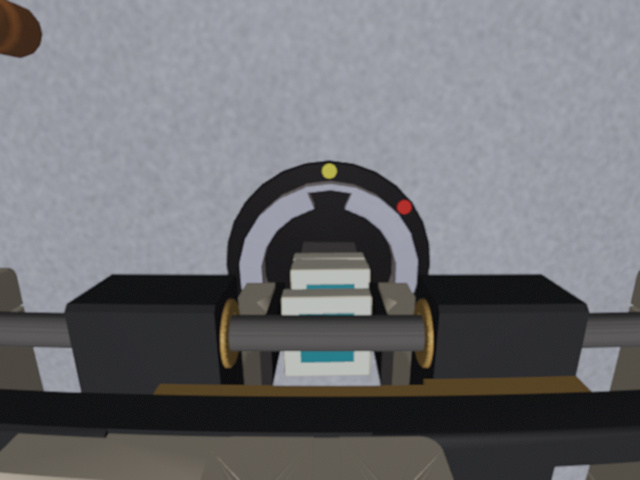

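Run:
```python
from hold import *
c=vision.get_calibration('wrist');p,j=st();im=cv2.imread('pics/w18.png').astype(float).mean(2)
lL=edge(im[276],284,300);lR=edge(im[276],362,378,up=False);hL=edge(im[306],275,290);hR=edge(im[306],362,378,up=False)
t=p[2]+.015
for n,uv,z in [('low +x',(330,268.9),.064),('lowL',(lL,276),.064),('lowR',(lR,276),.064),('held +x',(327,296.2),t-.0003),('heldL',(hL,306),t),('heldR',(hR,306),t)]:
    P=plane(c,[uv],z)[0]; print(n,np.round(uv,1),((P[:2]-ctr)@N*1000).round(1),((P[:2]-ctr)@J*1000).round(1))
```

```text
t 54.8 tcp [ 0.5238 -0.2941  0.0727] jaw -103.25 76.75 xaxis [-0.018 -0.006 -1.   ] F [-0.4 -0.3 -0.4] w 35.6 j6 86.6
low +x [330.  268.9] 19.1 -0.2
lowL [290.5 276. ] 15.6 -18.0
lowR [369.2 276. ] 15.7 17.5
held +x [327.  296.2] 16.2 -1.8
heldL [281.5 306. ] 12.0 -19.8
heldR [370.5 306. ] 12.1 15.5
```

```bash
python3 -m handwheel '[[[0.04,-0.06,0,-0.07],[0,0,-0.15,0],[0,0,-0.1,0],[0,0,0,0],[0,0,0,0]]]' >/dev/null; python3 -c "
from h import *
go(.5255,-.2966,.0595,-103.6)"
```

```text
t 55.3 tcp [ 0.527  -0.297   0.0638] jaw -103.62 76.38 xaxis [-0.014 -0.007 -1.   ] F [ 0.6 -0.   0.1] w 35.7 j6 86.5
units d [-0.036  0.011 -0.107] turn 0.005
```

```bash
python3 -m handwheel '[[[-0.035,0.01,-0.09,0],[0,0,0,0],[0,0,0,0]]]' >/dev/null; python3 -m handwheel '[[[0,0,-0.03,0],[0,0,0,0]]]' >/dev/null; python3 -c "
from h import *
go(.5255,-.2966,.0595,-103.6)"
```

```text
t 55.8 tcp [ 0.5263 -0.2969  0.06  ] jaw -103.59 76.41 xaxis [-0.012 -0.008 -1.   ] F [ 0.8  0.6 -0.8] w 36.0 j6 86.4
units d [-0.02   0.007 -0.012] turn -0.002
```

```bash
python3 -m handwheel '[[[-0.025,0.01,0,0],[0,0,0,0]]]' >/dev/null; python3 -c "
from h import *
go(.5255,-.2966,.0595,-103.6)"; python3 -m handwheel '[[[0,0,0,0],[0,0,0,0],[0,0,0,0]]]' 54 >/dev/null; python3 -m handwheel '[[[0,0,0.3,0],[0,0,0.5,0],[0,0,0.6,0],[0,0,0.6,0],[0,0,0.3,0],[0,0,0.1,0],[0,0,0,0]]]'>/dev/null;  python3 -c "
from meas import *
st();c=vision.get_calibration('wrist');im=vision.capture('wrist');cv2.imwrite('pics/w19.png',im)
rc=teal(im,c,.074,(270,200,380,300))
y=[b[0] for b in blobs(im,(22,100,100),(35,255,255),25)[0]];print(y)
a=np.radians(-103.6); N=np.array([-np.sin(a),np.cos(a)]);J=np.array([np.cos(a),np.sin(a)])
def q(P): d=P[:2]-np.array([.517,-.2942]); print((d@N*1000).round(1),(d@J*1000).round(1))
q(np.array(rc[0])/1000); [q(plane(c,[k],.008)[0]) for k in y]
"
```

```text
t 56.0 tcp [ 0.5252 -0.2965  0.0599] jaw -103.59 76.41 xaxis [-0.012 -0.008 -1.   ] F [-0.3  0.3  2.5] w 35.7 j6 86.4
units d [ 0.007 -0.003 -0.011] turn -0.001
t 57.0 tcp [ 0.5236 -0.2963  0.1617] jaw -103.61 76.39 xaxis [-0.014 -0.007 -1.   ] F [-0.6  0.7 -0.7] w 53.9 j6 86.6
teal rect mm [ 516.7 -294.2] [21.5 21.5] 77.02
[array([62.7, 49.5]), array([323.9, 160.3]), array([324. , 296.9])]
-0.3 0.1
141.9 -196.5
57.4 -0.1
-58.0 -0.1
```

View pics/w19.png

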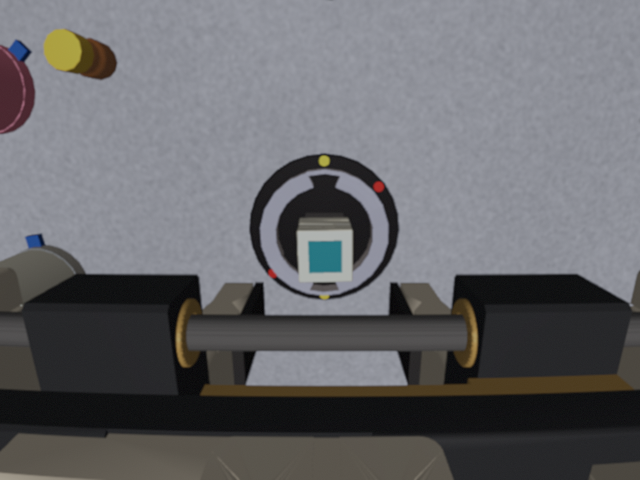

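Run:
```python
from meas import *
c=vision.get_calibration('top');im=cv2.imread('pics/t17.png')
m=cv2.inRange(cv2.cvtColor(im,cv2.COLOR_BGR2HSV),(105,150,60),(125,255,255))
w=np.zeros_like(m);w[225:258,305:335]=m[225:258,305:335]
k=max(cv2.findContours(w,0,1)[0],key=cv2.contourArea).reshape(-1,2)
rc=cv2.minAreaRect(plane(c,k,.106)[:,:2].astype(np.float32)*1000);print(rc)
print([(b[0],b[1]) for b in blobs(im,(105,150,60),(125,255,255),5)[0] if 300<b[0][0]<340 and 190<b[0][1]<280])
for u in [(321,223),(318,265.5)]: print(plane(c,[u],.006))
crop(vision.capture('side'),280,170,420,290,5,'pics/s19.png')
```

```text
((527.5635375976562, -45.84893035888672), (14.871418952941895, 49.358558654785156), 83.82084655761719)
[(array([318.4, 240.7]), 239), (array([318., 265.]), 25)]
[[ 0.57104275 -0.0493766   0.006     ]]
[[ 0.48723361 -0.04130472  0.006     ]]
```

View pics/s19.png

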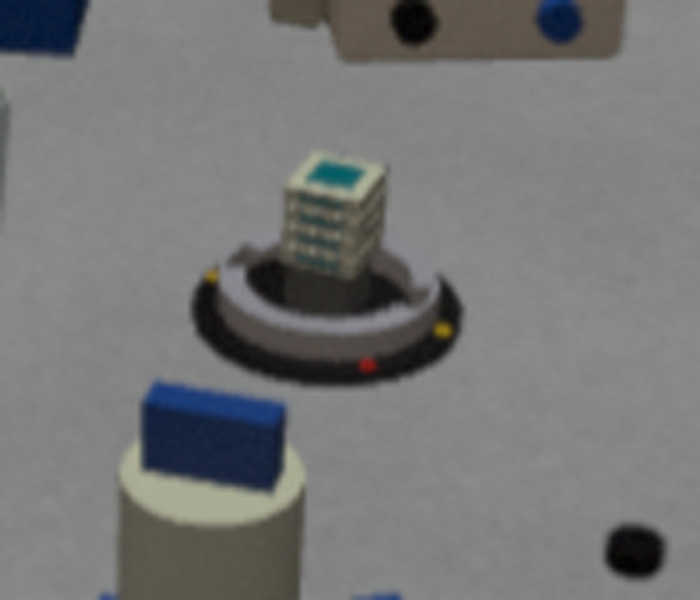

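```bash
python3 -m handwheel '[[[0,0.3,0,0.1],[0.02,0.6,0,0.2],[0.03,0.9,0,0.3],[0.03,0.9,0,0.3],[0.03,0.9,0,0.3],[0.03,0.9,0,0.2],[0.03,0.8,0,0],[0.02,0.5,0,0]]]' 50 >/dev/null; python3 -m handwheel '[[[0,0.3,0,0],[0,0.1,0,0],[0,0,0,0],[0,0,0,0]]]' >/dev/null; python3 -c "
from meas import *
c=vision.get_calibration('wrist')
go(.5276,-.045,.08,-96.2)
im=vision.capture('wrist');cv2.imwrite('pics/w20.png',im)"
```

```text
t 58.3 tcp [ 0.5222 -0.0356  0.1489] jaw -96.26 83.74 xaxis [-0.034 -0.01  -0.999] F [ 0.3  0.5 -0.2] w 49.8 j6 66.2
units d [ 0.136 -0.234 -1.722] turn 0.012
```

View pics/w20.png

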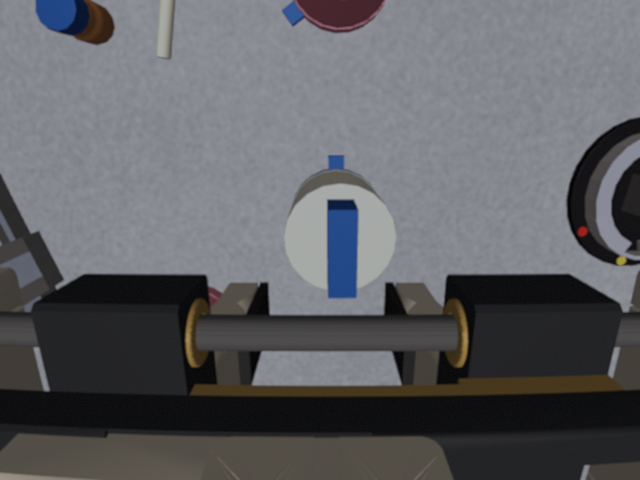

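```bash
python3 - <<'E'
from h import *
c=vision.get_calibration('wrist')
print(plane(c,[(342,252.5),(342,208),(342,297)],.106).round(4), plane(c,[(336.5,162)],.006).round(4))
E
python3 -m handwheel '[[[0.07,-0.12,-0.2,0],[0.07,-0.1,-0.3,0],[0,0,-0.35,0],[0,0,-0.3,0],[0,0,-0.2,0],[0,0,0,0],[0,0,0,0]]]' 50 >/dev/null; python3 -c "
from h import *
go(.5276,-.045,.08,-96.2)
cv2.imwrite('pics/w21.png',vision.capture('wrist'))"
```

```text
[[ 0.5299 -0.0455  0.106 ]
 [ 0.5541 -0.0478  0.106 ]
 [ 0.504  -0.043   0.106 ]] [[ 0.568  -0.0502  0.006 ]]
t 59.05 tcp [ 0.5275 -0.0506  0.0885] jaw -96.66 83.34 xaxis [-0.037 -0.01  -0.999] F [0.1 0.2 0.2] w 49.9 j6 67.6
units d [ 0.002  0.139 -0.214] turn 0.093
```

View pics/w21.png

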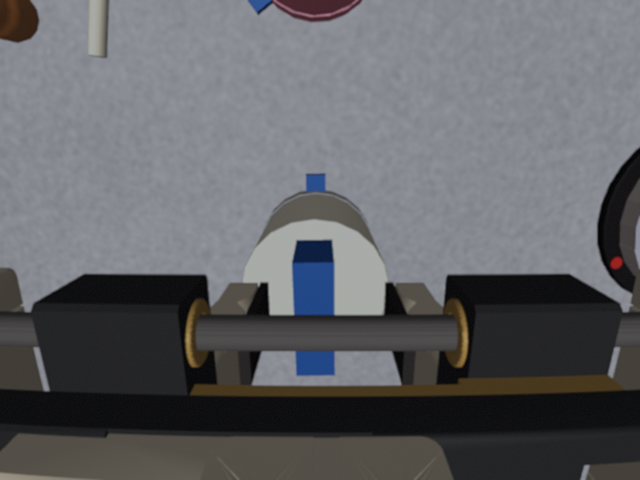

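```bash
python3 -m handwheel '[[[0,0.13,-0.1,0.09],[0,0,-0.07,0],[0,0,0,0],[0,0,0,0]]]' 50 >/dev/null; python3 -c "
from h import *
go(.5276,-.045,.08,-96.2)"
```

```text
t 59.5 tcp [ 0.5285 -0.0444  0.0826] jaw -96.14 83.86 xaxis [-0.034 -0.01  -0.999] F [ 0.5 -0.1  0. ] w 50.1 j6 67.5
units d [-0.022 -0.015 -0.064] turn -0.013
```

```bash
python3 -m handwheel '[[[-0.015,-0.01,-0.04,0],[0,0,0,0],[0,0,0,0]]]' 50 >/dev/null; python3 -c "
from h import *
st()";  python3 -m handwheel '[[[0,0,0,0],[0,0,0,0],[0,0,0,0],[0,0,0,0],[0,0,0,0],[0,0,0,0],[0,0,0,0]]]' 6 50 >/dev/null; python3 -c "
from h import *
st()"
```

```text
t 59.8 tcp [ 0.5281 -0.0447  0.0813] jaw -96.12 83.88 xaxis [-0.033 -0.009 -0.999] F [-0.   0.6  1. ] w 50.0 j6 67.5
t 60.5 tcp [ 0.5282 -0.0448  0.0815] jaw -96.13 83.87 xaxis [-0.033 -0.009 -0.999] F [-0.5 -0.5  0.1] w 15.5 j6 67.5
```

```bash
python3 -m handwheel '[[[0,0,0.1,0],[0,0,0.2,0],[0,0,0.4,0],[0,0,0.5,0],[0,0,0.5,0],[0,0,0.4,0],[0,0,0.3,0],[0,0,0.15,0]]]' >/dev/null; python3 -m handwheel '[[[0,0,0,0],[0,0,0,0]]]'; python3 -c "
from h import *
go(.517,-.294,.185,-103.6)
crop(vision.capture('side'),230,130,430,280,4,'pics/s22.png')
cv2.imwrite('pics/w22.png',vision.capture('wrist'))"
```

```text
time_s: 61.5
tcp_pos: [0.524, -0.0451, 0.1879]
eef_rot: [-70.9, 87.7, -167.2]
contact_force: [-0.3, 0.4, -2.9]
gripper_width: 0.0157
t 61.5 tcp [ 0.524  -0.0451  0.1879] jaw -96.22 83.78 xaxis [-0.039 -0.009 -0.999] F [-0.3  0.4 -2.9] w 15.7 j6 67.5
units d [-0.176 -6.223 -0.072] turn -1.477
```

View pics/s22.png

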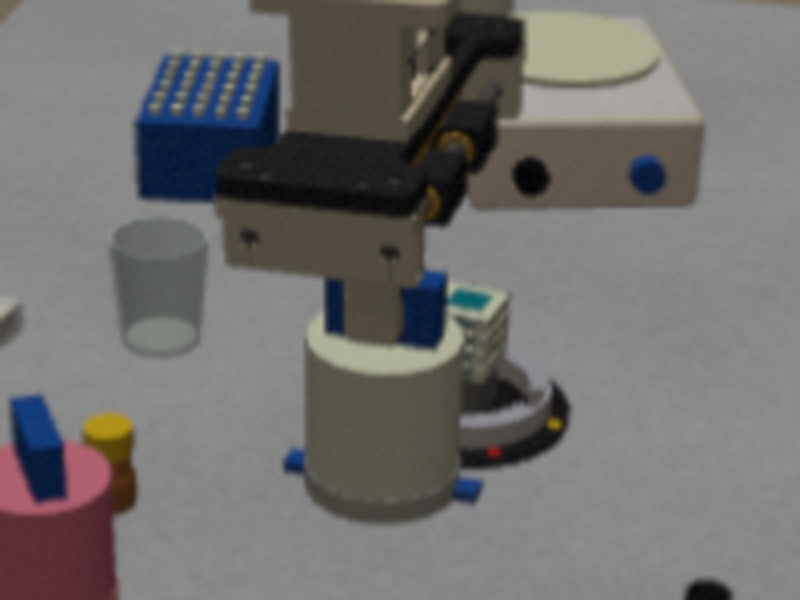

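View pics/w22.png

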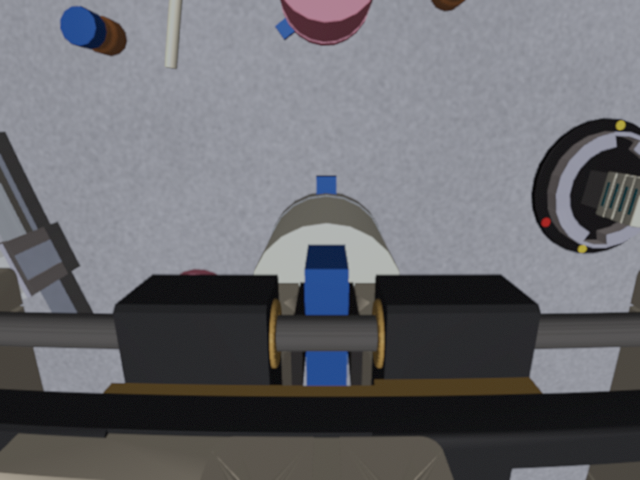

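```bash
python3 -m handwheel '[[[0,-0.2,0,0],[0,-0.35,0,-0.1],[0,-0.4,0,-0.1],[0,-0.4,0,-0.1],[0,-0.4,0,-0.1],[0,-0.4,0,-0.1],[0,-0.4,0,-0.1],[0,-0.4,0,-0.1]]]' >/dev/null; python3 -c "
from h import *
go(.517,-.294,.185,-103.6)"; python3 -m handwheel '[[[0,-0.4,0.02,-0.1],[0,-0.4,0.02,-0.1],[0,-0.4,0.02,-0.1],[0,-0.4,0.02,-0.1],[0,-0.4,0.02,-0.1],[0,-0.4,0,-0.1],[0,-0.3,0,0],[0,-0.2,0,0]]]' >/dev/null; python3 -c "
from h import *
go(.517,-.294,.185,-103.6)"
```

```text
t 62.4 tcp [ 0.5211 -0.1726  0.1836] jaw -99.91 80.09 xaxis [-0.048 -0.008 -0.999] F [-0.  -0.1 -3.4] w 15.8 j6 77.5
units d [-0.103 -3.036  0.034] turn -0.738
t 63.2 tcp [ 0.5157 -0.3029  0.1834] jaw -103.53 76.47 xaxis [-0.057 -0.004 -0.998] F [-0.4  0.5 -3.5] w 15.6 j6 87.2
units d [0.033 0.223 0.04 ] turn -0.014
```

```bash
python3 -m handwheel '[[[0.08,0.2,0,0],[0,0,0,0],[0,0,0,0],[0,0,0,0]]]' >/dev/null; python3 -c "
from h import *
go(.519,-.2946,.165,-103.6)
cv2.imwrite('pics/w23.png',vision.capture('wrist'))
crop(vision.capture('side'),290,90,450,260,4-1+1,'pics/s23.png')
crop(vision.capture('top'),380,190,520,300,5,'pics/t23.png')"
```

```text
t 63.6 tcp [ 0.5182 -0.2956  0.1825] jaw -103.59 76.41 xaxis [-0.059 -0.003 -0.998] F [-1.   1.1 -3.2] w 15.6 j6 86.4
units d [ 0.02   0.024 -0.437] turn -0.002
```

View pics/w23.png

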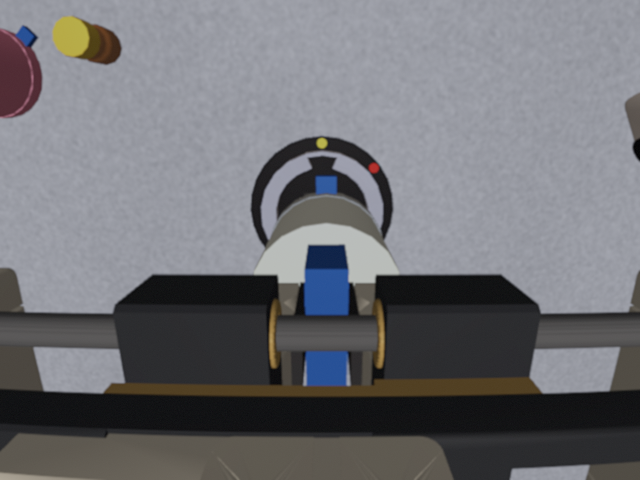

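View pics/s23.png

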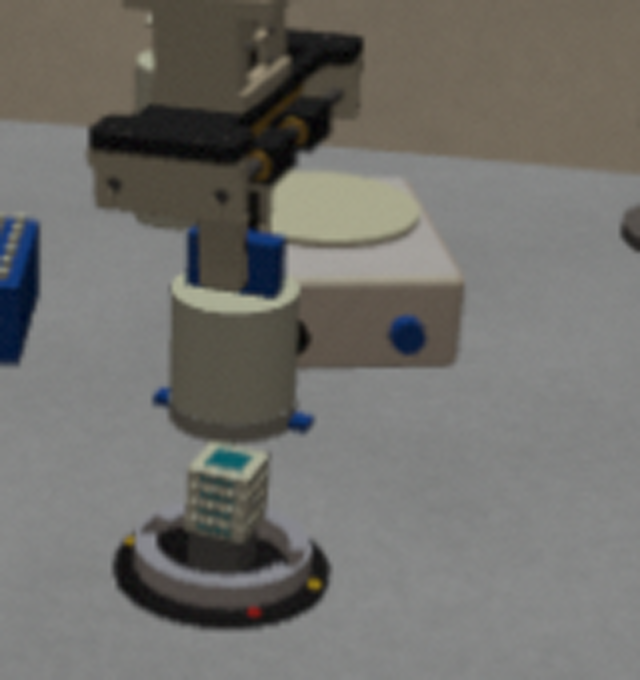

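Run:
```python
from hold import *
c=vision.get_calibration('wrist');p,j=st()
rim=p[2]-.0815
for n,uv,z in [('lug end top',(326,177),rim+.006),('yel',(321.5,143.5),.008),('slot',(322,160),.022)]:
    P=plane(c,[uv],z)[0]; print(n,P.round(4),((P[:2]-ctr)@N*1000).round(1),((P[:2]-ctr)@J*1000).round(1))
```

```text
t 63.75 tcp [ 0.5183 -0.2957  0.1826] jaw -103.6 76.4 xaxis [-0.058 -0.003 -0.998] F [ 0.6 -0.8 -3.9] w 15.9 j6 86.4
lug end top [ 0.5599 -0.3067  0.1071] 44.6 2.0
yel [ 0.5722 -0.3075  0.008 ] 56.7 -0.1
slot [ 0.5606 -0.305   0.022 ] 44.9 0.2
```

```bash
python3 -m handwheel '[[[0.01,0.035,0,0],[0,0,-0.15,0],[0,0,-0.2,0],[0,0,-0.25,0],[0,0,-0.25,0],[0,0,-0.2,0],[0,0,0,0],[0,0,0,0]]]' ; python3 -c "
from h import *
go(.5187,-.2943,.112,-103.6)"
```

```text
time_s: 64.55
tcp_pos: [0.5179, -0.2936, 0.1356]
eef_rot: [-73.7, 86.5, -177.3]
contact_force: [-0.1, 0.0, -3.9]
gripper_width: 0.0158
t 64.55 tcp [ 0.5179 -0.2936  0.1356] jaw -103.57 76.43 xaxis [-0.06  -0.003 -0.998] F [-0.1  0.  -3.9] w 15.8 j6 86.2
units d [ 0.02  -0.018 -0.589] turn -0.007
```

```bash
python3 -m handwheel '[[[0.02,-0.015,-0.1,0],[0,0,-0.15,0],[0,0,-0.15,0],[0,0,-0.1,0],[0,0,0,0],[0,0,0,0]]]' >/dev/null ; python3 -c "
from hold import *
go(.5187,-.2943,.112,-103.6)
c=vision.get_calibration('wrist')
cv2.imwrite('pics/w24.png',vision.capture('wrist'))
crop(vision.capture('side'),290,110,450,260,5,'pics/s24.png')"
```

```text
t 65.15 tcp [ 0.5193 -0.2945  0.1145] jaw -103.56 76.44 xaxis [-0.059 -0.003 -0.998] F [ 0.2  0.6 -3.4] w 15.8 j6 86.2
units d [-0.016  0.004 -0.063] turn -0.007
```

View pics/w24.png

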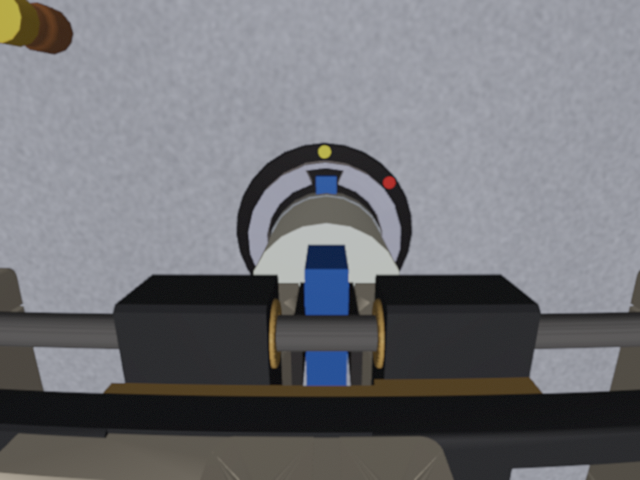

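View pics/s24.png

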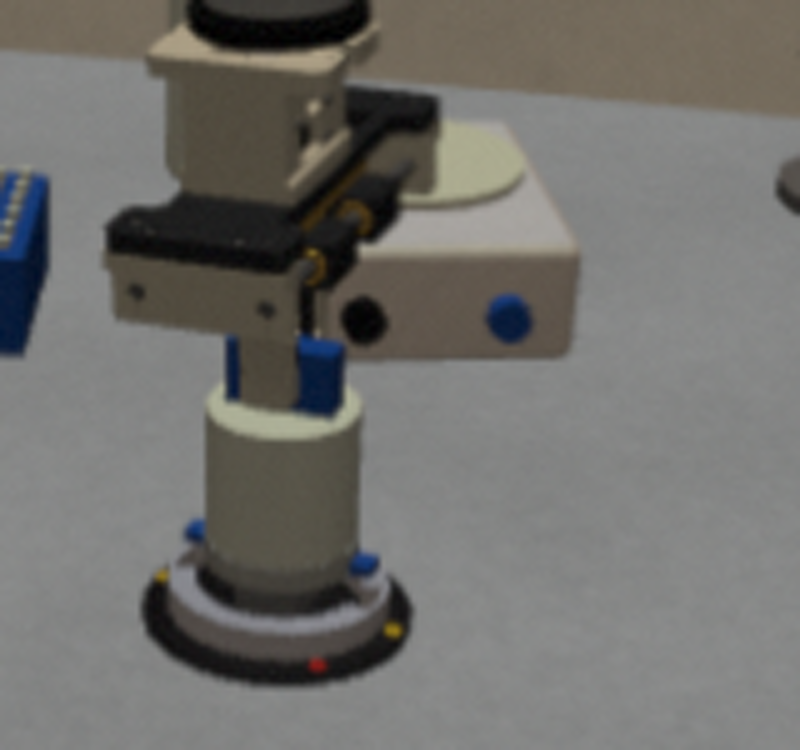

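```bash
python3 - <<'E'
from hold import *
c=vision.get_calibration('wrist');p,j=st()
rim=p[2]-.0815
for n,uv,z in [('lug end top',(326,177),rim+.005),('yel',(324.5,152),.008)]:
    P=plane(c,[uv],z)[0]; print(n,P.round(4),((P[:2]-ctr)@N*1000).round(1),((P[:2]-ctr)@J*1000).round(1))
E
python3 -m handwheel '[[[-0.01,0.01,-0.12,0],[0,0,-0.15,0],[0,0,-0.1,0],[0,0,0,0],[0,0,0,0]]]' ; python3 -c "
from h import *
st()"
```

```text
t 65.25 tcp [ 0.5194 -0.2945  0.1146] jaw -103.57 76.43 xaxis [-0.059 -0.003 -0.998] F [-0.1 -0.1 -3. ] w 15.7 j6 86.2
lug end top [ 0.5608 -0.3054  0.0381] 45.2 0.6
yel [ 0.5723 -0.3077  0.008 ] 56.9 0.1
time_s: 65.75
tcp_pos: [0.5191, -0.294, 0.0988]
eef_rot: [-73.0, 86.6, -176.6]
contact_force: [0.4, 1.3, -3.7]
gripper_width: 0.0159
t 65.75 tcp [ 0.5191 -0.294   0.0988] jaw -103.57 76.43 xaxis [-0.058 -0.003 -0.998] F [ 0.4  1.3 -3.7] w 15.9 j6 86.1
```

```bash
python3 -m handwheel '[[[0,0,-0.1,0],[0,0,-0.1,0],[0,0,-0.05,0],[0,0,0,0]]]' >/dev/null; python3 -c "
from h import *
st()"; python3 -m handwheel '[[[0,0,-0.06,0],[0,0,-0.05,0],[0,0,0,0]]]' >/dev/null ; python3 -c "
from h import *
st()"
```

```text
t 66.15 tcp [ 0.5196 -0.2946  0.0904] jaw -103.5 76.5 xaxis [-0.057 -0.005 -0.998] F [ 0.8  0.1 -3.8] w 15.6 j6 86.1
t 66.45 tcp [ 0.5197 -0.2953  0.0906] jaw -103.4 76.6 xaxis [-0.056 -0.007 -0.998] F [ 0.1 -0.2 -1.9] w 15.6 j6 86.1
```

```bash
for i in 1 2 3; do python3 -m handwheel '[[[-0.04,0.02,-0.08,0],[-0.02,0,-0.06,0]]]' >/dev/null; python3 -c "
from h import *
st()"; done; python3 -c "
from h import *
crop(vision.capture('side'),290,110,450,260,5,'pics/s25.png')"
```

```text
t 66.65 tcp [ 0.5193 -0.2959  0.0897] jaw -103.28 76.72 xaxis [-0.051 -0.011 -0.999] F [-5.2  6.7 22.3] w 15.6 j6 86.0
t 66.85 tcp [ 0.5192 -0.2959  0.0896] jaw -103.17 76.83 xaxis [-0.045 -0.014 -0.999] F [-4.5  5.6 15.5] w 15.2 j6 85.9
t 67.05 tcp [ 0.519  -0.296   0.0895] jaw -103.06 76.94 xaxis [-0.039 -0.018 -0.999] F [-3.8  5.8 16.3] w 15.3 j6 85.9
```

View pics/s25.png

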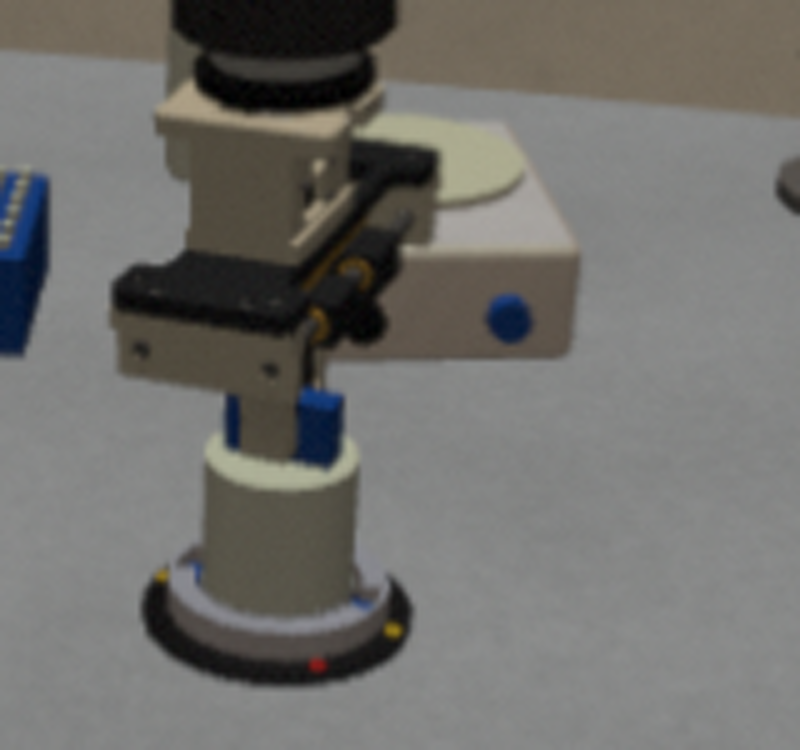

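```bash
python3 -m handwheel '[[[0,0.03,0,0],[0,0,0,-0.3],[0,0,0,-0.5],[0,0,0,-0.5],[0,0,0,-0.5]]]' >/dev/null; python3 -c "
from h import *
st();print(readout.get_state()['moment'])"; python3 -m handwheel '[[[0,0,0,-0.5],[0,0,0,-0.5],[0,0,0,-0.5],[0,0,0,-0.5]]]' >/dev/null; python3 -c "
from h import *
st();print(readout.get_state()['moment'])"
```

```text
t 67.6 tcp [ 0.5178 -0.2942  0.0898] jaw -112.56 67.44 xaxis [-0.043 -0.011 -0.999] F [-3.4  4.4  6.2] w 15.8 j6 76.7
[2.05960702 1.01073667 0.08959866]
t 68.0 tcp [ 0.5167 -0.293   0.0899] jaw -123.22 56.78 xaxis [-0.047 -0.001 -0.999] F [-1.8  2.9  3.9] w 15.9 j6 66.7
[1.11338742 0.46448596 0.15461585]
```

```bash
python3 -m handwheel '[[[0,-0.01,0,-0.5],[0,0,0,-0.5],[0,-0.01,0,-0.5],[0,0,0,-0.5],[0,0,0,-0.5],[0,0,0,-0.5]]]' >/dev/null; python3 -c "
from h import *
st();print(readout.get_state()['moment'])"; python3 -m handwheel '[[[0,0,0,-0.5],[0,0,0,-0.5],[0,0,0,-0.5],[0,0,0,-0.5]]]' >/dev/null; python3 -c "
from h import *
st();print(readout.get_state()['moment'])"
```

```text
t 68.6 tcp [ 0.5171 -0.293   0.0899] jaw -139.17 40.83 xaxis [-0.046  0.013 -0.999] F [-1.3  3.3  4.3] w 16.0 j6 51.8
[1.39361999 0.28471738 0.10020864]
t 69.0 tcp [ 0.5178 -0.2926  0.09  ] jaw -149.81 30.19 xaxis [-0.043  0.021 -0.999] F [-2.   1.2  3.1] w 15.9 j6 41.8
[0.89598756 0.27084007 0.15506919]
```

```bash
for i in 1 2 3; do python3 -m handwheel '[[[0,0,0,-0.4],[0,0,0,-0.4]]]' >/dev/null; python3 -c "
from h import *
st();print(readout.get_state()['moment'])"; done
```

```text
t 69.2 tcp [ 0.5182 -0.2925  0.09  ] jaw -154.11 25.89 xaxis [-0.041  0.024 -0.999] F [-1.6  2.5  3.2] w 15.7 j6 37.8
[1.27695535 0.13567418 0.19912127]
t 69.4 tcp [ 0.5187 -0.2923  0.09  ] jaw -158.31 21.69 xaxis [-0.039  0.027 -0.999] F [-2.7  2.3  3.5] w 15.8 j6 33.8
[1.00198375 0.61501522 1.04429546]
t 69.6 tcp [ 0.5188 -0.2925  0.09  ] jaw -162.32 17.68 xaxis [-0.039  0.029 -0.999] F [-1.2 -0.6  2.9] w 16.2 j6 29.9
[ 0.15643842 -0.0127402   1.41240836]
```

```bash
python3 -c "
from h import *
cv2.imwrite('pics/w26.png',vision.capture('wrist'))
crop(vision.capture('side'),290,110,450,260,5,'pics/s26.png')"
```

```text
(no output)
```

View pics/w26.png

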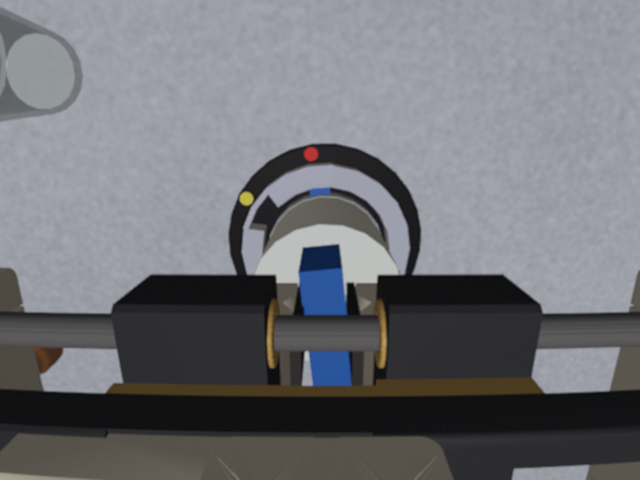

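View pics/s26.png

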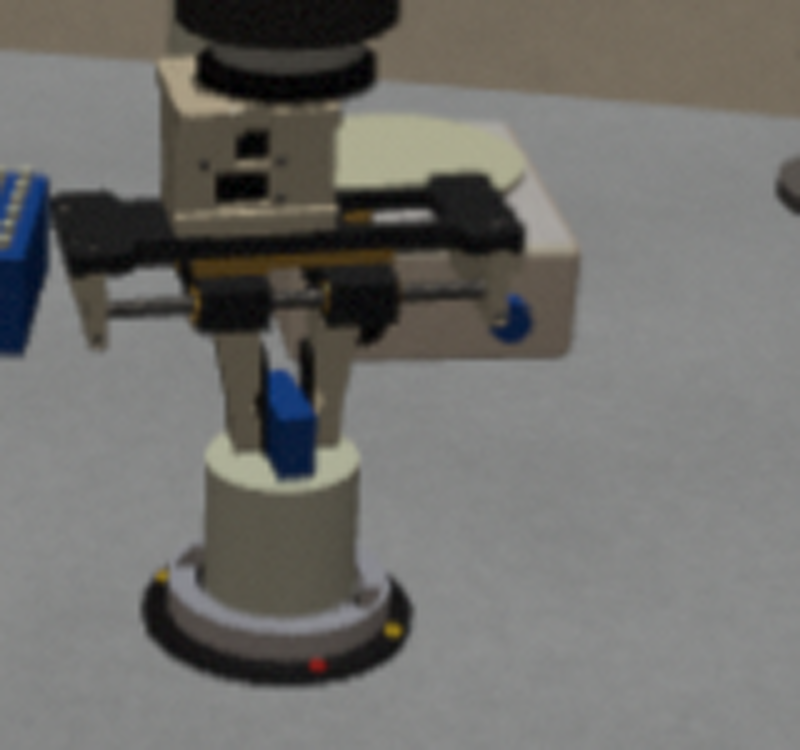

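```bash
python3 -m handwheel '[[[0,0,0,0],[0,0,0,0],[0,0,0,0],[0,0,0,0]]]' 50 30 >/dev/null; python3 -m handwheel '[[[0,0,0.15,0],[0,0,0.4,0],[0,0,0.6,0],[0,0,0.6,0],[0,0,0.6,0],[0,0,0.3,0],[0,0,0,0]]]' >/dev/null; python3 -c "
from meas import *
st();c=vision.get_calibration('wrist');im=vision.capture('wrist');cv2.imwrite('pics/w27.png',im)
"
```

```text
t 70.8 tcp [ 0.5182 -0.2929  0.1999] jaw -162.46 17.54 xaxis [-0.039  0.029 -0.999] F [-0.9  0.2 -0.7] w 50.3 j6 29.5
```

View pics/w27.png

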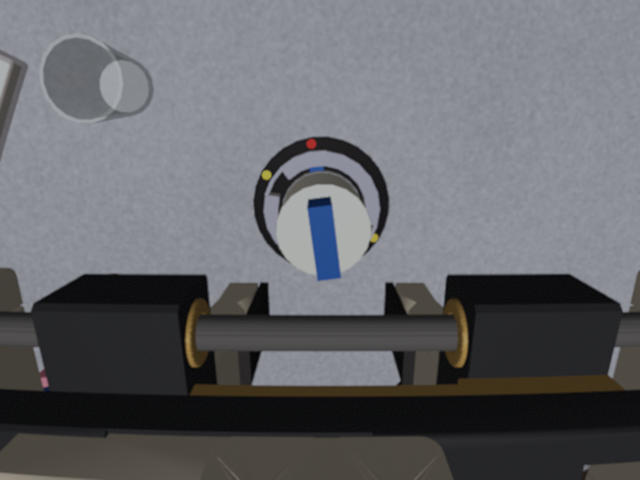

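Hood released and looks locked. Move away towards the base-side and check all with the top and side cameras.

```bash
python3 -m handwheel '[[[0,0.3,0,0],[0,0.6,0.2,0],[0,0.8,0.2,0],[0,0.8,0,0],[0,0.8,0,0],[0,0.8,0,0],[0,0.8,0,0],[0,0.6,0,0]]]' >/dev/null; python3 -m handwheel '[[[0,0.6,0,0],[0,0.3,0,0],[0,0,0,0],[0,0,0,0]]]' >/dev/null; python3 -c "
from meas import *
st();c=vision.get_calibration('top');im=vision.capture('top');cv2.imwrite('pics/t28.png',im)
m=cv2.inRange(cv2.cvtColor(im,cv2.COLOR_BGR2HSV),(105,150,60),(125,255,255))
w=np.zeros_like(m);w[220:275,425:480]=m[220:275,425:480]
k=max(cv2.findContours(w,0,1)[0],key=cv2.contourArea).reshape(-1,2)
rc=cv2.minAreaRect(plane(c,k,.114)[:,:2].astype(np.float32)*1000);print(rc)
s=vision.capture('side');cv2.imwrite('pics/s28.png',s)"
```

```text
t 72.05 tcp [ 0.5073 -0.0218  0.1992] jaw -162.58 17.42 xaxis [-0.064  0.032 -0.997] F [-0.2 -0.3 -0.4] w 49.7 j6 1.3
((515.6856689453125, -290.24371337890625), (15.31515121459961, 55.72467041015625), 24.934324264526367)
```

View pics/t28.png

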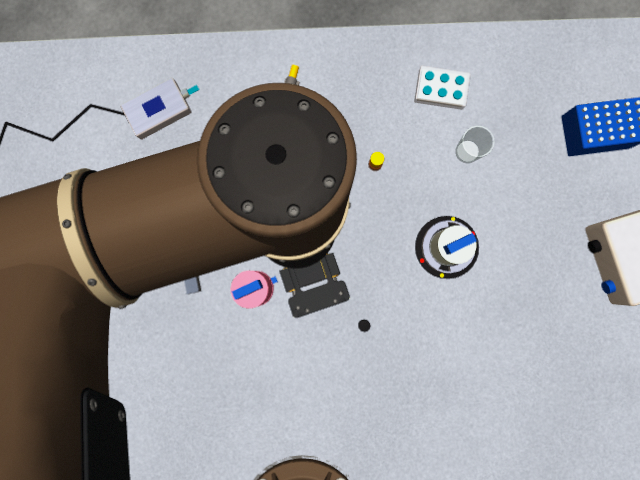

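View pics/s28.png

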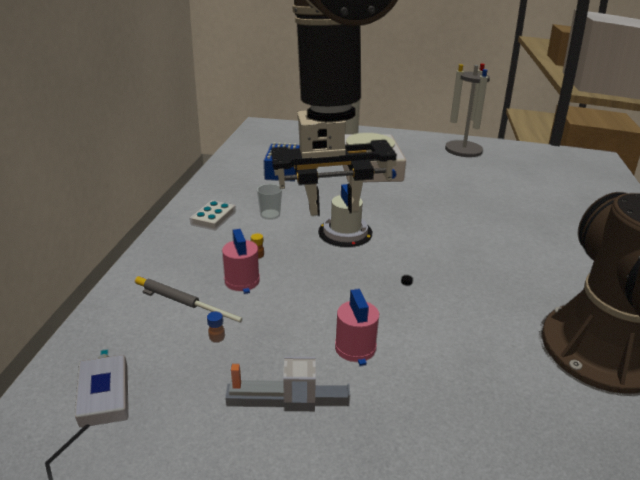

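Run:
```python
from meas import *
a=cv2.imread('pics/side0.png');b=cv2.imread('pics/s28.png')
for lo,hi in [((5,150,100),(18,255,255)),((22,120,100),(35,255,255)),((165,90,60),(179,255,255)),((105,150,60),(125,255,255))]:
    for im in (a,b): print([(tuple(map(float,c)),n) for c,n,_ in blobs(im,lo,hi,15)[0]])
crop(cv2.imread('pics/s28.png'),300,170,400,250,7,'pics/s28c.png')
```

```text
[((235.7, 367.6), 46)]
[((235.0, 367.6), 43), ((235.6, 381.2), 45)]
[((256.5, 236.4), 65), ((140.2, 280.0), 60)]
[((256.5, 236.6), 68), ((140.1, 280.2), 60)]
[((240.7, 266.4), 1407), ((355.7, 333.5), 1866)]
[((240.7, 266.4), 1407), ((355.7, 333.5), 1864)]
[((334.5, 95.5), 29), ((283.6, 155.3), 242), ((390.6, 170.8), 18), ((238.4, 235.9), 117), ((298.9, 260.7), 185), ((246.0, 290.3), 18), ((358.8, 299.1), 197), ((318.4, 308.3), 21), ((214.0, 317.0), 122), ((361.7, 361.6), 35), ((100.1, 382.6), 286)]
[((268.0, 159.7), 37), ((345.0, 188.3), 42), ((238.3, 236.0), 119), ((245.9, 290.1), 16), ((358.7, 299.2), 203), ((213.9, 317.3), 131), ((361.9, 361.7), 33), ((100.1, 382.6), 287)]
```

View pics/s28c.png

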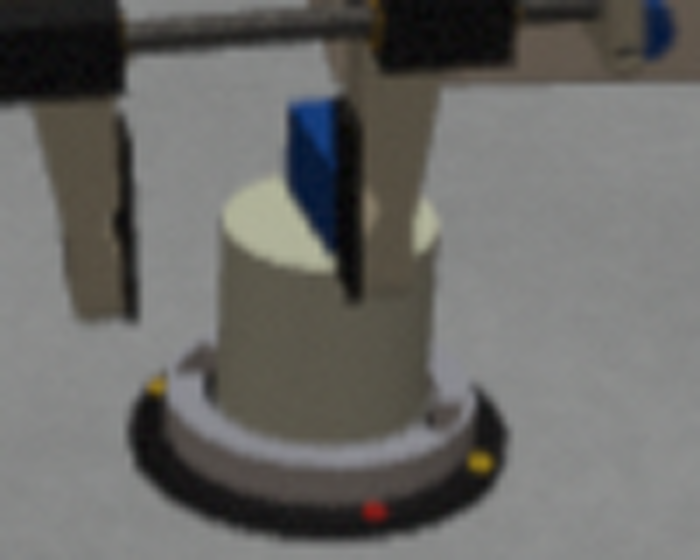

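All is in place: the pusher post is within about 1 px of its start, nothing else has moved, and the hood is seated and turned. Handing in.

```bash
python3 -c "
from plant import close_job
print(close_job())"
```

```text
the job is handed in; nothing more can be done
None
```

All four cassettes, three from the magazine and one from the bench, are stacked on the pedestal. The hood is over them and turned to its stop, and the pusher is pulled back. I handed the job in at about 72 s of the 208 s allowed.

**Last checks:**
- **Stack:** each cassette measured within about 1 mm of the pedestal's centre in the wrist view as it was placed. The third was the worst, at +1.0 mm.
- **Hood:** it bottomed with its rim at about 8 mm. Afterwards the bar measured about 51.5° clockwise of the slots.
- **Twist:** the turning moment rose sharply at about 52°, and the jaws then slipped a few degrees round the bar. I opened them without turning back.
- **Pusher:** it was pressed against its rear stop at about 14 N before release, and its post looks as it did at the start. The magazine is empty.
- **Other things on the bench:** the vials and pink hoods match their starting positions within a pixel in the side view. I compared the beaker and screw cap only by eye, and they look unmoved.

**What went differently:**
- **Hood knocked:** the hood was knocked aside mid-run, so I measured its position again before gripping it.
- **Tool tilt:** the tool gradually tilted, by up to about 5°, during fast moves. I corrected this by pressing against the pusher's end stops, and about 1.4° of hood tilt levelled out as it seated.

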